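Hang a slide rack to drain from an S-hook on the drain rail

TASK

Take the S-hook out of its blue holder and hang it by its orange head over the steel drain rail, so that it hangs there on its own. Then hang the steel slide rack by its wire bail in the lower curl of that hook, so that it hangs freely and about level above the drip tray and comes to rest. Leave the amber bottle, the tube rack and the small jar standing where they are.

Things in the scene. Friction and masses are not known exactly. Their poses are not given: they have to be found in the camera images.
- rail_mid (a point): Middle of the drain rail's axis: a fixed level round steel bar, 12 mm thick, 320 mm long along y, 285 mm above the bench, on a 16 mm post with a 20 mm black ball on top at each end. x points away from the robot, z up. A fixed white drip tray, 120 (x) by 250 (y) by 16 mm high, lies on the bench centred under it.
- hook_grip (a point): Centre of the orange grip block on top of the S-hook, 26 (x) by 14 (y) by 34 mm (z); grip it from above across y. The hook (90 g, 195 mm tall) is 7 mm wire bent in its x-z plane, z up. It waits upright (leaning up to 3 degrees) in a fixed blue slotted block, 80 by 50 by 65 mm high, slot floor 8 mm up: lift it 70 mm straight up to clear it.
- hook_seat (a point): Where the rail's axis lies in the seated hook, 28 mm below hook_grip (hook's axes; y goes along the rail). The head is an inverted V here, 14 mm long in y. Shank: 18 mm to -x, straight to 44 mm below. Upper tip: on the +x side, 15 mm clear, down to 19 mm below. So with the hook 30 mm above its seated height move it to +x until this point is over the rail, then lower it.
- hook_low (a point): Where the bail's middle lies once hung: 138 mm below hook_seat, at the bottom of the lower curl (29 mm wide inside, hook's axes). The curl opens up and to -x (facing the robot in the holder): tip 21 mm to -x, its top 27 mm above this point. The shank leans from 18 mm at +x (19 mm above this point) to 18 mm at -x (94 mm above). The bail goes in from -x, just over the tip, then down.
- rack_bail (a point): Peak in the middle of the slide rack's rigid wire bail, 99 mm above the rack's underside; the hook goes here. The rack (about 240 g, loose) is a steel tray 85 (x) by 130 (y) by 22 mm, with glass slides up to 30 mm; z up. Bail: 8 mm wire in the y-z plane, legs at y = -63.5 and 63.5 mm, level bars 90 mm up from |y| = 58 to 16 mm, then rising to the peak.
- rack_grip_left (a point): Centre of the bail's level straight bar on the rack's +y side: 8 mm round wire along y, 42 mm long, 90 mm above the rack's underside, 37 mm from the middle. A place to grip, best with the fingers tilted about 45 degrees, pointing to the rack's +x and down, so that the gripper stays clear of the rail above while the rack is hung.
- rack_grip_right (a point): The same on the rack's -y side, 37 mm from the middle.
- s_hook: The S-hook; origin at the underside of its lower curl, 11 mm below hook_low; same axes. On the rail it can swing about the rail, and slide along it if pushed.
- slide_rack: The slide rack; origin at the centre of its underside.
- drain_rail: The fixed stand with the drain rail and drip tray; origin on the bench under the rail's middle.
- stain_bottle: Bystander: amber bottle, 66 mm across, 150 mm high; origin at the centre of its underside.
- tube_rack: Bystander: white rack of capped tubes, 70 (x) by 160 (y) by 108 mm high; origin at the centre of its underside.
- control_jar: Bystander: small glass jar with a white lid, 48 mm across, 55 mm high; origin at the centre of its underside.
Not all that is in view belongs to the job. What is shaped like the s_hook but red is not meant. Leave any purple or yellow look-alike of the slide_rack alone.

How it is judged (in metres and radians):
On the way:
1. the S-hook hangs on the drain rail on its own, let go (x of hook_seat in the frame of rail_mid between -0.01 and 0.01 m and y of hook_seat in the frame of rail_mid between -0.145 and 0.145 m and z of hook_seat in the frame of rail_mid between -0.006 and 0.01 m and angle between hook_seat's own z axis and vertical below 0.35 rad and contact force between s_hook and drain_rail above 0.2 N and contact force between each of the fingers, slide_rack and s_hook below 0.05 N), for 0.2 s.
At the end, for the whole second after the job is handed in: Hook seated on the rail (within 10 mm of its axis, between the posts, under 0.35 rad from upright); bail peak in the lower curl (13 mm across, 30 mm along, -8 to +14 mm in height), rack within 0.3 rad of level, borne by the hook, clear of the stand; both nearly still (0.05 m/s, 0.6 rad/s) (x of hook_seat in the frame of rail_mid between -0.01 and 0.01 m and y of hook_seat in the frame of rail_mid between -0.145 and 0.145 m and z of hook_seat in the frame of rail_mid between -0.006 and 0.01 m and angle between hook_seat's own z axis and vertical below 0.35 rad and contact force between s_hook and drain_rail above 0.2 N and x of rack_bail in the frame of hook_low between -0.013 and 0.013 m and y of rack_bail in the frame of hook_low between -0.03 and 0.03 m and z of rack_bail in the frame of hook_low between -0.008 and 0.014 m and angle between rack_bail's own z axis and vertical below 0.3 rad and contact force between slide_rack and s_hook above 0.8 N and contact force between slide_rack and drain_rail below 0.05 N and linear speed of each of slide_rack, s_hook below 0.05 m/s and angular speed of slide_rack below 0.6 rad/s); the robot touches nothing.
It fails at once if the stain bottle is pushed more than 30 mm away or tipped over (distance of stain_bottle from where it was at the start of the episode above 0.03 m or angle between stain_bottle's own z axis and vertical above 0.5 rad).
It fails at once if the tube rack is pushed more than 30 mm away or tipped over (distance of tube_rack from where it was at the start of the episode above 0.03 m or angle between tube_rack's own z axis and vertical above 0.5 rad).
It fails at once if the control jar is pushed more than 30 mm away or tipped over (distance of control_jar from where it was at the start of the episode above 0.03 m or angle between control_jar's own z axis and vertical above 0.5 rad).
It also fails if it takes over 64 s, if anything falls off the work surface, if the arm or the gripper's body presses on something with over 40 N, if the wrist force passes 120 N, or if a joint passes its speed limit or range.

ROBOT

A 7-joint arm with a two-finger parallel gripper is mounted at the origin on the work surface. World frame = base frame: x ahead of the robot, y to its left, z up, the work surface at z = 0. Lengths are in m, angles in degrees, forces in N, time in s.
With the tool pointing down it reaches from about 0.425 to 0.875 m from the base axis. Payload 4.7 kg.
Tool frame: the origin (TCP) lies midway between the tips of the shut fingers; the grasp point (between the pads) lies 19 mm behind it; y points along the fingers, x is the direction in which the jaws open and shut, and the axes are right-handed (so a half turn about y gives the same grasp; the last joint's range is limited). The gripper opens to 87 mm and grips with 3 to 60 N. Pads are 19 mm wide; open, the fingers measure 117 mm over their backs; the gripper's body (75 mm by 190 mm) begins 51 mm behind the grasp point.
Start: joints at [-65.082, 18.392, -4.016, 83.108, 1.295, 78.541, -3.26], TCP at [0.266, 0.593, 0.223] pointing down, gripper open.
Joint ranges: [-163.93, 163.93], [-17.29, 119.83], [-79.2, 71.16], [3.27, 140.29], [-89.18, 269.18], [5.43, 117.66], [-154.24, 154.24]. Speed limits (degrees/s): [147.25, 147.25, 180, 180, 180, 180, 180].

INTERFACE

Orientations are given as [roll, pitch, yaw] about the fixed x, y, z axes, in that order (R = Rz(yaw) Ry(pitch) Rx(roll)).
In Python, from cell import env gives the robot as it stands.
- The arm moves only by the tool carry_out, never from a script. Its argument "targets" is a list of rows, each a list of 2 entries, a list of its own where there are three numbers: the shift along the tool's x, y, z in mm, then the turn, a rotation vector about the tool's x, y, z in degrees. A call has 1 to 12 rows; each row shifts and turns the commanded pose from where the row before left it, along the tool's axes as they then stand; what a row does not reach is not made up. A row lasts 1/10 s, in which the tool goes at most 50 mm and 8.59 degrees, less where a joint would pass 70% of its speed; a pose out of reach is approached as far as the arm can. A call with a gripper value outside its range is refused whole. "jaw" is the opening, from 0 (shut) to 1 (fully open), set as the call begins (left out, the last holds). The fingers move at their own pace and stop on an object; "squeeze" is the grip in N (left out, the last holds). Time passes only in rows, so rows that do not move let the fingers close. It gives the time, the measured TCP pose, the force and the opening at its end, in the units of the state.
- env.get_obs(): the state, without advancing time (a new reading comes with each control period).
- env.read_camera(name): name is "scene" or "top"; returns the picture (480x640x3 uint8, red, green, blue); there is no depth.
- env.get_calibration(name): a dict with "fx", "fy", "cx", "cy" (pixels), "R" (3x3) and "t" (3): a world point X has camera coordinates R X + t. Camera axes: x right, y down, z forward; pixel columns grow to the right and rows downward; lengths in m; the calibration is good to about 2 mm. A picture is of the moment at which its call begins. get_calibration takes no time and is no camera call.
- env.sign_off(): hands the job in, once; it reports no verdict.
Trained networks look in the newest picture that a camera, given by its name, has taken for a name from the list of things; names that differ only in an ending like _2 or _b are one class to them, and where a whole thing is asked for, a point or a joint stands for the part that bears it (a point fixed in the world has none). Each returns a list of dicts, best first, with "p" (0 to 1); they miss things now and then, are a little off and sometimes report something else, mostly with a low value. They report only what shows in the picture. A call takes as long as a camera call. They do not tell look-alikes from the thing itself.
- env.outline_of(camera, label): "mask" (480x640 bool, what is visible of it) and "xy" ([column, row] in pixels, amid what is visible of it).
The state is a dict: "time_s": time; "qpos": joint angles; "joint_velocities": joint speeds; "effort": joint torques, N m; "tool_pos": TCP position; "tool_rot": TCP orientation; "force": force on the tool from outside, world axes, zero at the start; "wrist_torque": the same for the moment, N m; "grip_width": finger opening in m.
Only numpy, scipy, OpenCV 4.12 (cv2) and the standard library are available. Lean on these libraries where they do the work, as an engineer would, in place of code of your own. Each camera call takes 0.05 s, during which the arm holds its last target.

## Working session

There is one attempt and no reset: what is moved stays moved. The work goes in short steps, Python scripts to look and compute and a tool call to move; the robot and the scene stay as the last step left them, time stands still between calls to the robot, and variables do not carry over. Pictures are saved under pics/ and viewed, and the job is handed in when it is done.

Besides the shell and the picture viewer there is one more tool, called after "Emit:" by a JSON object that holds its "fn" and its "kwargs". carry_out: Moves the arm, as the interface text tells. Its arguments: {"type":"object","properties":{"targets":{"type":"array","items":{"type":"array"}},"jaw":{"type":"number"},"squeeze":{"type":"number"}},"required":["targets"]}

```bash
ls; mkdir -p pics
python3 - <<'E'
from cell import env
import cv2
o=env.get_obs()
for k in o: print(k,o[k])
for c in ["scene","top"]:
    im=env.read_camera(c); cv2.imwrite(f"pics/{c}0.png",im[:,:,::-1]); k=env.get_calibration(c); print(c,k)
E
```

```text
pics
time_s 0.0
qpos [-65.08110906  18.43919783  -4.01711626  83.17524306   1.29501905
  78.53971712  -3.2602847 ]
joint_velocities [-0.05596476  0.08709952 -0.06176261 -0.03096297  0.01327673  0.01813874
  0.01208209]
effort [ 1.72937202e-04 -4.91280484e+01 -4.03872505e-01 -3.12535572e+01
 -6.39861356e-02  4.36069805e-02  1.75919013e-04]
tool_pos [0.26533457 0.59277447 0.22145717]
tool_rot [-90.00523631   0.10890743  65.89208427]
force [-0.2599163   0.18745987  0.81062228]
wrist_torque [ 0.02277044 -0.01580755 -0.01630811]
grip_width 0.08699684169973948
scene {'fx': 516.1092284754385, 'fy': 516.1092284754385, 'cx': 328.97275909100614, 'cy': 243.71814390772687, 'R': array([[-0.75394151,  0.65680564, -0.01336185],
       [ 0.52723715,  0.59282673, -0.60875073],
       [-0.39190966, -0.46600731, -0.79324902]]), 't': array([ 0.31975741, -0.09244903,  1.64769215])}
top {'fx': 450.56486015050734, 'fy': 450.56486015050734, 'cx': 319.27127536965514, 'cy': 243.39232017885746, 'R': array([[-0.0020557 , -0.99996921, -0.00757287],
       [-0.99369174,  0.00289181, -0.11210872],
       [ 0.11212717,  0.00729464, -0.99366709]]), 't': array([8.15887013e-04, 4.08775331e-01, 1.30608035e+00])}
```

View pics/scene0.png

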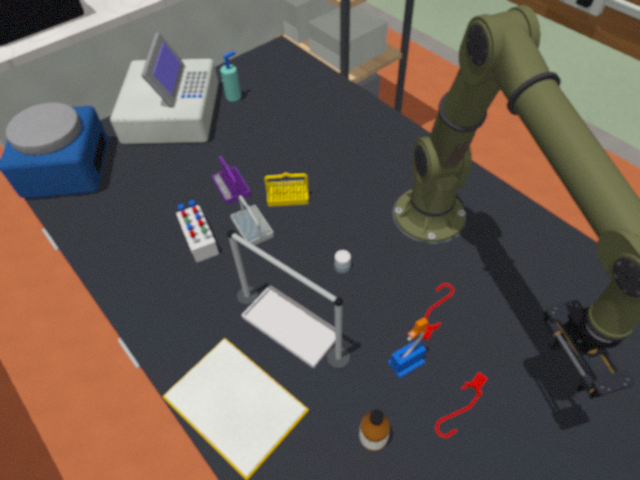

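View pics/top0.png

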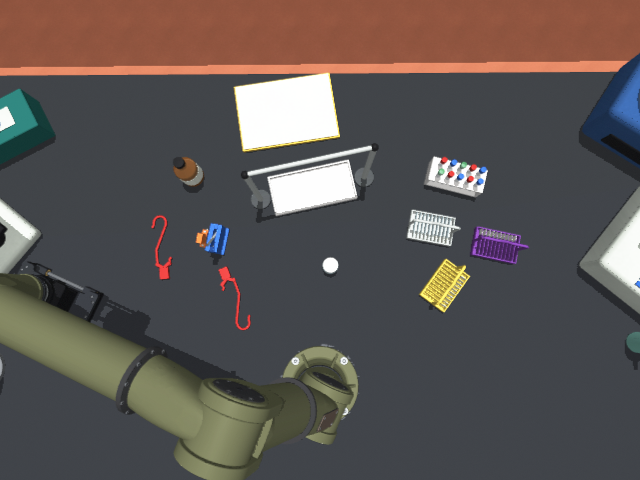

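```bash
cat > h.py <<'E'
import numpy as np, cv2
from cell import env
from scipy.spatial.transform import Rotation as Ro
from scipy.optimize import least_squares
C={c:env.get_calibration(c) for c in("scene","top")}
def proj(c,X):
    k=C[c]; X=np.atleast_2d(X); p=X@k["R"].T+k["t"]
    return np.c_[k["fx"]*p[:,0]/p[:,2]+k["cx"],k["fy"]*p[:,1]/p[:,2]+k["cy"]]
def ray(c,uv):
    k=C[c]; d=np.array([(uv[0]-k["cx"])/k["fx"],(uv[1]-k["cy"])/k["fy"],1.])
    return -k["R"].T@k["t"], k["R"].T@d
def onz(c,uv,z):
    o,d=ray(c,uv); return o+d*(z-o[2])/d[2]
def tri(us,ut):
    f=lambda X:np.r_[proj("scene",X)[0]-us,proj("top",X)[0]-ut]
    r=least_squares(f,onz("top",ut,.15)); return r.x,np.abs(r.fun).max()
def Rt(rpy): return Ro.from_euler("xyz",rpy,degrees=True).as_matrix()
def crop(c,im,x0,y0,w,h,s,name):
    cv2.imwrite(f"pics/{name}.png",cv2.resize(im[y0:y0+h,x0:x0+w,::-1],None,fx=s,fy=s,interpolation=cv2.INTER_CUBIC))
E
python3 - <<'E'
from h import *
a=cv2.imread("pics/scene0.png")[:,:,::-1];b=cv2.imread("pics/top0.png")[:,:,::-1]
def tile(im,boxes,s,name):
    t=[cv2.resize(im[y:y+100,x:x+130],None,fx=s,fy=s,interpolation=cv2.INTER_CUBIC) for x,y in boxes]
    cv2.imwrite(f"pics/{name}.png",np.vstack([np.hstack(t[:2]),np.hstack(t[2:])])[:,:,::-1])
tile(a,[(210,220),(280,270),(370,280),(190,150)],3,"sz")
tile(b,[(220,130),(290,120),(150,200),(390,180)],3,"tz")
E
```

```text
(no output)
```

View pics/sz.png

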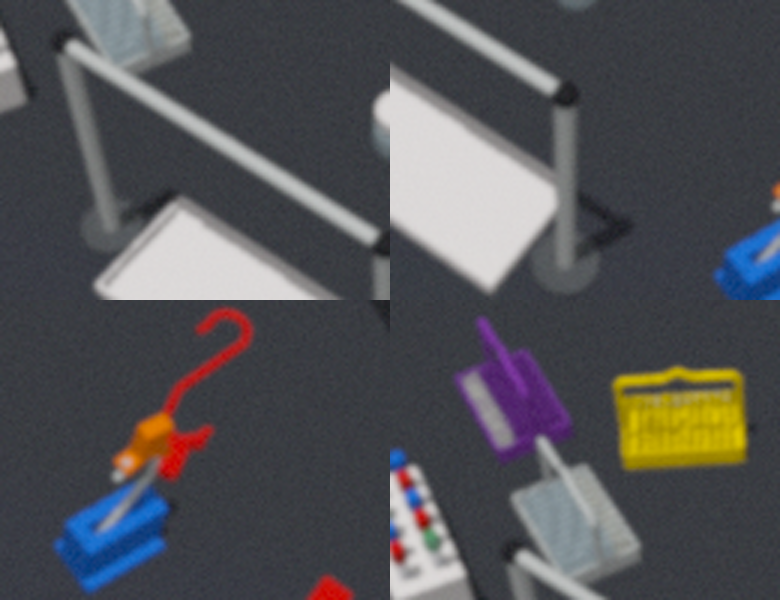

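View pics/tz.png

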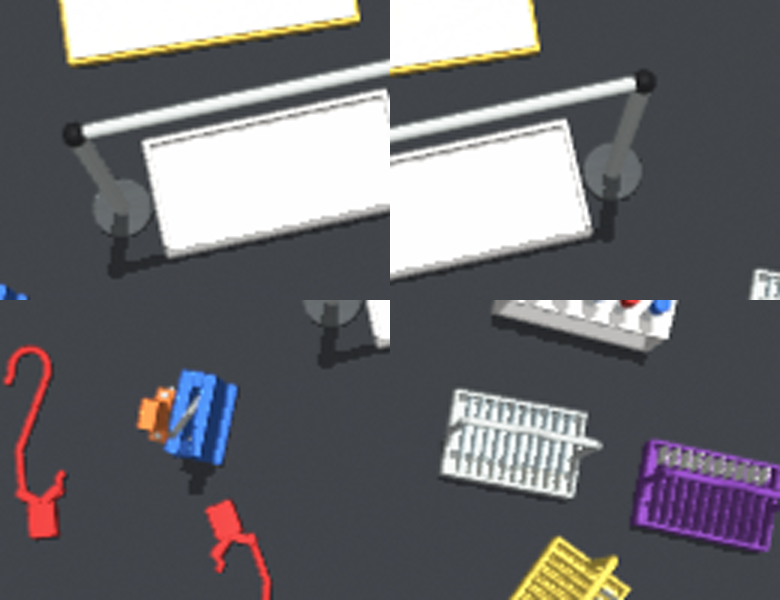

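Run:
```python
from h import *
P,e=tri((231.7,234),(375,147)); Q,e2=tri((339,301.7),(244.7,174.3))
print(P,e,Q,e2,np.linalg.norm(P-Q),(P+Q)/2,np.degrees(np.arctan2(*(Q-P)[[1,0]]))-90)
for c in("scene","top"):
    env.read_camera(c)
    for l in("s_hook","slide_rack","hook_grip","rack_bail"):
        for i,d in enumerate(env.outline_of(c,l)):
            m=d["mask"]; ys,xs=np.nonzero(m)
            print(c,l,i,round(d["p"],2),np.round(d["xy"],1),m.sum(),(xs.min(),xs.max(),ys.min(),ys.max()) if len(xs) else None)
            cv2.imwrite(f"m_{c}_{l}_{i}.png",m*np.uint8(255))
print(env.get_obs()["time_s"])
```

```text
[ 0.61283156 -0.1366958   0.28477775] 0.4808286848336252 [0.54599865 0.17764482 0.28685675] 0.40154906469678053 0.32137358920741704 [0.5794151  0.02047451 0.28581725] 12.003094305267837
scene s_hook 0 0.84 [431.1 326.8] 143 (np.int64(423), np.int64(447), np.int64(283), np.int64(338))
scene s_hook 1 0.67 [421.  327.2] 258 (np.int64(407), np.int64(426), np.int64(318), np.int64(352))
scene s_hook 2 0.64 [474.1 397.1] 510 (np.int64(435), np.int64(486), np.int64(373), np.int64(436))
scene slide_rack 0 0.83 [226.2 183.4] 925 (np.int64(212), np.int64(248), np.int64(157), np.int64(203))
scene slide_rack 1 0.73 [287.8 190.8] 1095 (np.int64(265), np.int64(307), np.int64(172), np.int64(205))
scene slide_rack 2 0.57 [249.1 224.1] 1136 (np.int64(230), np.int64(272), np.int64(196), np.int64(244))
scene slide_rack 3 0.53 [197.7 230.8] 1283 (np.int64(178), np.int64(216), np.int64(202), np.int64(259))
scene hook_grip 0 0.91 [468.7 388.8] 501 (np.int64(435), np.int64(486), np.int64(372), np.int64(436))
scene hook_grip 1 0.87 [428.8 312.3] 367 (np.int64(421), np.int64(453), np.int64(283), np.int64(339)
[... 1218 characters left out ...]
k_grip 0 0.89 [227.5 276.8] 313 (np.int64(219), np.int64(250), np.int64(267), np.int64(329))
top hook_grip 1 0.74 [452.6 172.9] 1713 (np.int64(426), np.int64(486), np.int64(157), np.int64(196))
top hook_grip 2 0.61 [163.2 262.2] 349 (np.int64(152), np.int64(171), np.int64(215), np.int64(279))
top hook_grip 3 0.53 [206.3 238.1] 157 (np.int64(196), np.int64(209), np.int64(230), np.int64(246))
top rack_bail 0 0.97 [493.2 245.6] 1375 (np.int64(471), np.int64(527), np.int64(227), np.int64(262))
top rack_bail 1 0.74 [433.2 229.9] 1425 (np.int64(406), np.int64(460), np.int64(210), np.int64(246))
top rack_bail 2 0.64 [447.9 284.9] 1367 (np.int64(421), np.int64(467), np.int64(260), np.int64(310))
0.6
```

Run:
```python
import cv2,numpy as np
a=cv2.imread("pics/scene0.png");b=cv2.imread("pics/top0.png")
f=lambda im,x,y:cv2.resize(im[y:y+50,x:x+50],None,fx=8,fy=8,interpolation=cv2.INTER_NEAREST)
cv2.imwrite("pics/hk.png",np.hstack([f(a,383,325),f(b,188,215)]))
cv2.imwrite("pics/hk2.png",np.hstack([f(a,395,305),cv2.resize(a[190:250,225:285],(400,400),interpolation=cv2.INTER_CUBIC)]))
```

```text
(no output)
```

View pics/hk.png

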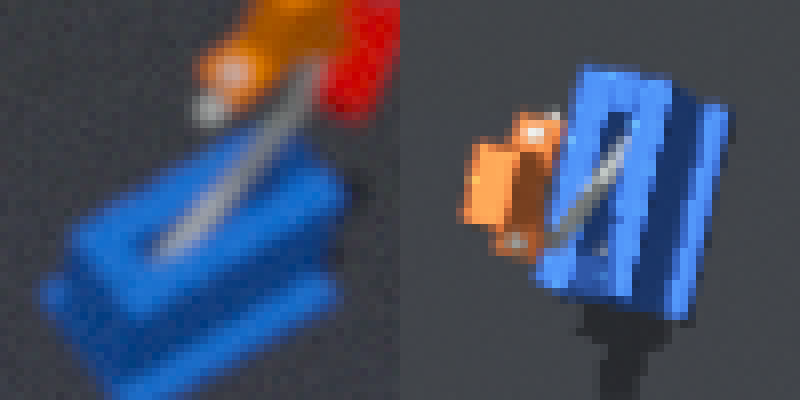

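View pics/hk2.png

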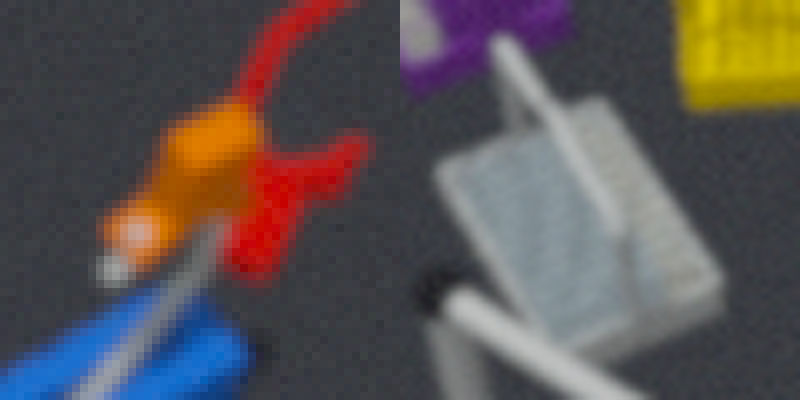

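Run:
```python
from h import *
a=cv2.imread("pics/scene0.png");b=cv2.imread("pics/top0.png")
f=lambda im,x,y:cv2.resize(im[y:y+130,x:x+130],(390,390),interpolation=cv2.INTER_CUBIC)
o=env.get_obs(); R=Rt(o["tool_rot"]); p=o["tool_pos"]
for c,im in(("scene",a),("top",b)):
    for X,col in((p,(0,0,255)),(p-.07*R[:,1],(0,255,0))):
        for q,cc in((X,col),(X+.095*R[:,0],(255,0,255)),(X-.095*R[:,0],(255,0,255)),(X+.0375*R[:,2],(255,255,0)),(X-.0375*R[:,2],(255,255,0))):
            u=proj(c,q)[0].astype(int); cv2.circle(im,tuple(int(v) for v in u),1,cc,-1)
cv2.imwrite("pics/gr.png",np.hstack([f(a,510,280),f(b,0,240)]))
```

```text
(no output)
```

View pics/gr.png

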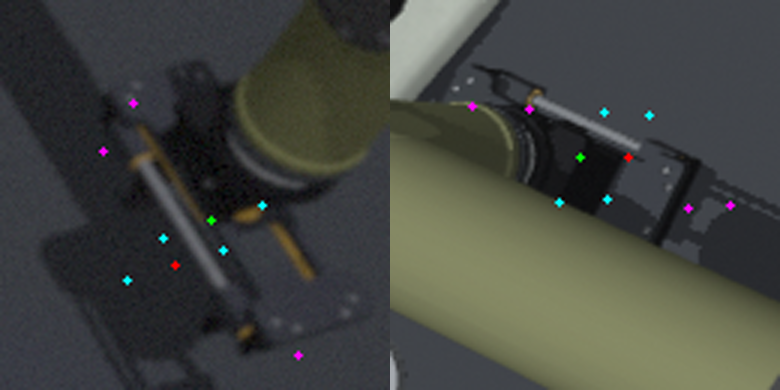

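Run:
```python
from h import *
# hook block top
T=lambda x,y:(188+(x-400)/8-.5,215+y/8-.5)
S=lambda x,y:(395+x/8-.5,305+y/8-.5)
print("block top",tri(S(217,132),T(491,187)))
for x,y in((475,143),(462,222),(520,150),(508,232)): print(onz("top",T(x,y),.203))
for x,y in((540,285),(582,66),(670,80),(632,300)): print("holder top",onz("top",T(x,y),.065))
# blue ring in scene
# rack
tt=lambda x,y:(390+(x-390)/3-.33,180+(y-300)/3-.33)
st=lambda x,y:(190+(x-390)/3-.33,150+(y-300)/3-.33)
obs=[("top",tt(455,390),(.0425,.065,.022)),("top",tt(587,410),(.0425,-.065,.022)),("top",tt(573,497),(-.0425,-.065,.022)),("top",tt(442,475),(-.0425,.065,.022)),("top",tt(600,445),(0,-.0675,.092)),
("scene",st(512,497),(.0425,-.065,.022)),("scene",st(583,466),(-.0425,-.065,.022)),("scene",st(638,540),(-.0425,.065,.022)),
("scene",st(541,440),(0,-.0635,.094)),("scene",st(597,520),(0,.0635,.094))]
def W(p,X): 
    c,s=np.cos(p[2]),np.sin(p[2]); X=np.array(X); return np.array([p[0]+c*X[0]-s*X[1],p[1]+s*X[0]+c*X[1],X[2]])
f=lambda p:np.concatenate([proj(c,W(p,X))[0]-u for c,u,X in obs])
r=least_squares(f,[.44,-.3,-.15],loss="soft_l1"); print(r.x[:2],np.degrees(r.x[2])); print(np.round(f(r.x).reshape(-1,2),1))
```

```text
block top (array([0.40383267, 0.30556405, 0.20389537]), np.float64(0.20846125937089255))
[0.41775941 0.31177374 0.203     ]
[0.39232091 0.31520804 0.203     ]
[0.4154547  0.29728321 0.203     ]
[0.38906542 0.30040573 0.203     ]
holder top [0.38563062 0.32597485 0.065     ]
holder top [0.46469447 0.31293653 0.065     ]
holder top [0.45950239 0.28113175 0.065     ]
holder top [0.38016067 0.29293865 0.065     ]
[ 0.45534878 -0.33046068] -9.69733718853431
[[-0.2  0.3]
 [-0.7  0.7]
 [ 0.1 -0.2]
 [ 0.  -0.1]
 [ 1.1 -0.3]
 [-0.   0.6]
 [ 0.5  0.2]
 [ 1.   2.4]
 [-0.7 -1. ]
 [-0.8 -0.7]]
```

```bash
cat >> h.py <<'E'
def plan(wps,start=None,mm=35.,deg=7.5,seed=None):
    """wps: (pos, R, [mm]) ; prints rows in tool axes"""
    o=env.get_obs(); p=np.array(o["tool_pos"]);R=Rt(o["tool_rot"])
    if start is not None: p,R=start
    rows=[]
    for w in wps:
        q,S=np.array(w[0]),w[1]; m=w[2] if len(w)>2 else mm
        rv=Ro.from_matrix(R.T@S).as_rotvec(degrees=True)
        n=max(1,int(np.ceil(max(np.linalg.norm(q-p)*1000/m,np.linalg.norm(rv)/deg))))
        for i in range(n):
            rem=n-i
            d=R.T@(q-p)*1000/rem; rv=Ro.from_matrix(R.T@S).as_rotvec(degrees=True)/rem
            d=np.round(d,1); rv=np.round(rv,2); rows.append([d.tolist(),rv.tolist()])
            p=p+R@d/1000; R=R@Ro.from_rotvec(rv,degrees=True).as_matrix()
        rows.append("--")
    for r in rows: print(r)
    return rows
def down(yaw): return Rt([-90,0,yaw])
E
python3 - <<'E'
from h import *
plan([([.4035,.306,.26],down(81.3),40),([.4035,.306,.170],down(81.3),30)])
E
```

```text
[[-22.9, -4.2, -27.0], [0.0, -1.71, 0.0]]
[[-23.7, -4.2, -26.3], [0.0, -1.71, 0.0]]
[[-24.4, -4.1, -25.6], [0.0, -1.71, 0.0]]
[[-25.2, -4.2, -24.9], [0.0, -1.71, 0.0]]
[[-25.9, -4.1, -24.1], [0.0, -1.71, 0.0]]
[[-26.7, -4.2, -23.4], [0.0, -1.71, 0.0]]
[[-27.3, -4.1, -22.5], [0.0, -1.72, 0.0]]
[[-28.0, -4.2, -21.7], [0.0, -1.71, 0.0]]
[[-28.6, -4.1, -20.9], [0.0, -1.72, 0.0]]
--
[[-0.0, 30.0, 0.0], [0.0, 0.0, 0.0]]
[[-0.0, 30.0, 0.0], [0.0, 0.0, 0.0]]
[[-0.0, 30.0, 0.0], [0.0, 0.0, 0.0]]
--
```

Emit:
{"fn": "carry_out", "kwargs": {"targets": [[[-23,-4,-27],[0,-1.7,0]],[[-24,-4,-26],[0,-1.7,0]],[[-24,-4,-26],[0,-1.7,0]],[[-25,-4,-25],[0,-1.7,0]],[[-26,-4,-24],[0,-1.7,0]],[[-27,-4,-23],[0,-1.7,0]],[[-27,-4,-22],[0,-1.7,0]],[[-28,-4,-22],[0,-1.7,0]],[[-29,-4,-21],[0,-1.8,0]],[[0,0,0],[0,0,0]],[[0,0,0],[0,0,0]]], "jaw": 1, "squeeze": 40}}

```text
time_s: 1.7
tool_pos: [0.4033, 0.3053, 0.259]
tool_rot: [-90.0, -0.1, 81.2]
force: [-0.4, 1.0, 0.7]
grip_width: 0.0871
```

Run:
```python
from h import *
o=env.get_obs(); print(o["qpos"],o["tool_pos"],o["tool_rot"])
a=env.read_camera("scene");b=env.read_camera("top")
f=lambda im,x,y:cv2.resize(im[y:y+100,x:x+130],(390,300),interpolation=cv2.INTER_CUBIC)[:,:,::-1]
cv2.imwrite("pics/a1.png",np.hstack([f(a,360,270),f(b,140,190)]))
plan([([.4035,.306,.170],down(81.3),30)])
```

```text
[-4.62881777e+01 -2.70993459e-01  6.16853477e+00  1.00324518e+02
 -5.32109572e-03  7.98794565e+01  4.10383091e+01] [0.40329202 0.30527683 0.25901489] [-9.00170559e+01 -7.19247486e-02  8.11570826e+01]
[[-0.2, 29.5, -0.5], [-0.01, 0.02, 0.01]]
[[-0.2, 29.5, -0.5], [-0.01, 0.03, 0.01]]
[[-0.3, 29.5, -0.5], [-0.0, 0.02, 0.01]]
--
```

View pics/a1.png

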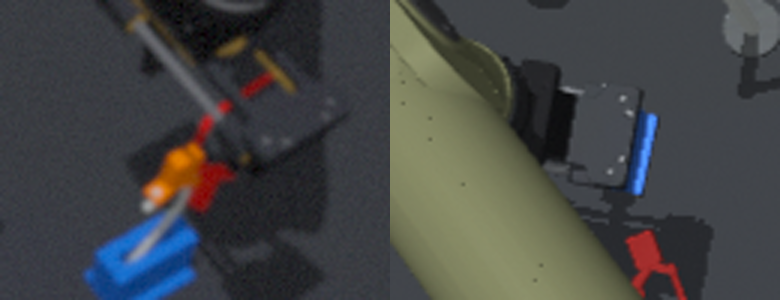

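Emit:
{"fn": "carry_out", "kwargs": {"targets": [[[0,25,0],[0,0,0]],[[0,25,-1],[0,0,0]],[[0,20,0],[0,0,0]],[[0,18.5,0],[0,0,0]],[[0,0,0],[0,0,0]]]}}

```text
time_s: 2.3
tool_pos: [0.4014, 0.3057, 0.1672]
tool_rot: [-89.8, 0.2, 81.4]
force: [0.3, 0.2, 0.2]
grip_width: 0.0869
```

Emit:
{"fn": "carry_out", "kwargs": {"targets": [[[0,0,0],[0,0,0]],[[0,0,0],[0,0,0]],[[0,0,0],[0,0,0]],[[0,0,0],[0,0,0]],[[0,0,0],[0,0,0]],[[0,0,0],[0,0,0]],[[0,0,0],[0,0,0]]], "jaw": 0, "squeeze": 40}}

```text
time_s: 3.0
tool_pos: [0.4039, 0.3056, 0.1702]
tool_rot: [-90.0, -0.0, 81.3]
force: [1.1, -0.6, -0.1]
grip_width: 0.0387
```

Run:
```python
from h import *
a=env.read_camera("scene");b=env.read_camera("top")
f=lambda im,x,y:cv2.resize(im[y:y+100,x:x+130],(390,300),interpolation=cv2.INTER_CUBIC)[:,:,::-1]
cv2.imwrite("pics/a2.png",np.hstack([f(a,360,270),f(b,140,190)]))
```

```text
(no output)
```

View pics/a2.png

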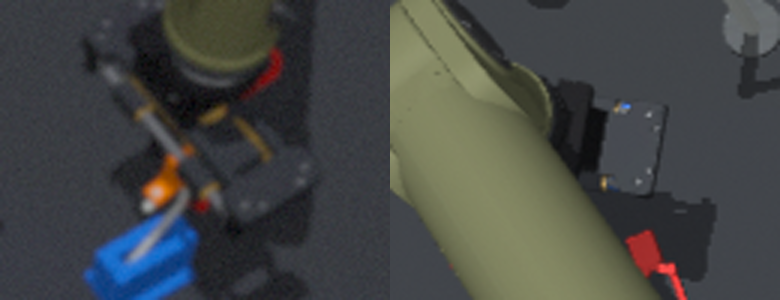

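Still closing (38.7 mm, no contact yet); wait.

Emit:
{"fn": "carry_out", "kwargs": {"targets": [[[0,0,0],[0,0,0]],[[0,0,0],[0,0,0]],[[0,0,0],[0,0,0]],[[0,0,0],[0,0,0]],[[0,0,0],[0,0,0]],[[0,0,0],[0,0,0]]]}}

```text
time_s: 3.7
tool_pos: [0.4039, 0.3056, 0.1701]
tool_rot: [-90.0, -0.0, 81.3]
force: [-0.0, 0.6, -0.7]
grip_width: 0.0137
```

Emit:
{"fn": "carry_out", "kwargs": {"targets": [[[0,-10,0],[0,0,0]],[[0,-20,0],[0,0,0]],[[0,-20,0],[0,0,0]],[[0,-20,0],[0,0,0]],[[0,-25,0],[0,0,0]],[[0,-25,0],[0,0,0]],[[0,-25,0],[0,0,0]],[[0,-15,0],[0,0,0]],[[0,-10,0],[0,0,0]],[[0,0,0],[0,0,0]],[[0,0,0],[0,0,0]]]}}

```text
time_s: 4.8
tool_pos: [0.4036, 0.3054, 0.3391]
tool_rot: [-89.9, 0.1, 81.3]
force: [-0.3, -0.9, -1.0]
grip_width: 0.0139
```

Run:
```python
from h import *
o=env.get_obs(); print(o["qpos"],o["tool_pos"],o["tool_rot"],o["force"])
a=env.read_camera("scene");b=env.read_camera("top")
cv2.imwrite("pics/a3f.png",a[:,:,::-1])
f=lambda im,x,y:cv2.resize(im[y:y+150,x:x+130],(520,600),interpolation=cv2.INTER_CUBIC)[:,:,::-1]
cv2.imwrite("pics/a3.png",f(a,360,230))
```

```text
[-46.47332996  -1.0884115    6.25498611  92.12749481   0.12268872
  89.03746636  41.07222266] [0.40358248 0.30536291 0.33914096] [-8.99485343e+01  6.52779747e-02  8.12939512e+01] [-0.26986806 -0.89812366 -1.0060917 ]
```

View pics/a3.png

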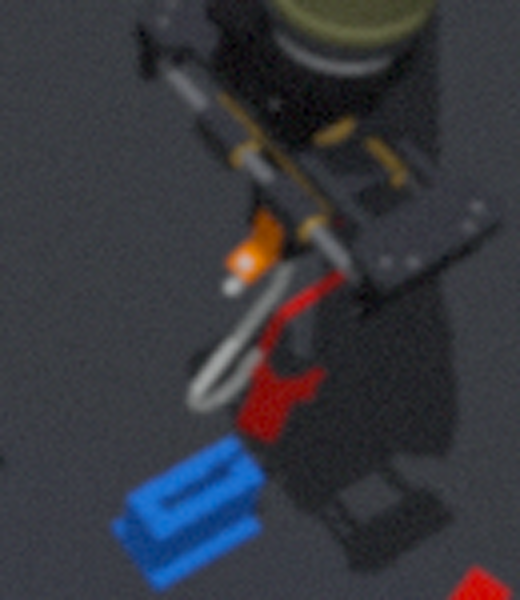

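```bash
cat >> h.py <<'E'
def hookpts(g,yaw,pitch=0,roll=0):
    """g grip centre world; returns dict of polylines in world"""
    R=Rt([roll,pitch,yaw])
    t=np.radians(np.linspace(190,360,20)); low=-.166
    curl=[(.018*np.cos(a),0,low+.0105+.018*np.sin(a)) for a in t]
    L=dict(wire=curl+[(.018,0,low+.019),(-.018,0,low+.094),(-.018,0,-.028)],
       tip=[(.02,0,-.02),(.0185,0,-.047)],
       block=[(sx*.013,sy*.007,sz*.017) for sz in(-1,1) for sx,sy in((1,1),(1,-1),(-1,-1),(-1,1),(1,1))],seat=[(0,0,-.028)])
    return {k:np.array(v)@R.T+g for k,v in L.items()}
def overlay(im,c,L,x,y,w,h,s,col=(0,255,0)):
    z=cv2.resize(im[y:y+h,x:x+w,::-1],None,fx=s,fy=s,interpolation=cv2.INTER_CUBIC)
    for k,v in L.items():
        p=((proj(c,v)-[x,y]+.5)*s).astype(np.int32)
        if len(p)>1: cv2.polylines(z,[p.reshape(-1,1,2)],False,col,1)
        else: cv2.circle(z,tuple(int(q) for q in p[0]),3,(255,0,255),1)
    return z
E
python3 - <<'E'
from h import *
a=cv2.imread("pics/a3f.png")[:,:,::-1]
z=overlay(a,"scene",hookpts(np.array([.4036,.3054,.356]),-8.7),390,260,100,90,6)
cv2.imwrite("pics/a4.png",z)
E
```

```text
(no output)
```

View pics/a4.png

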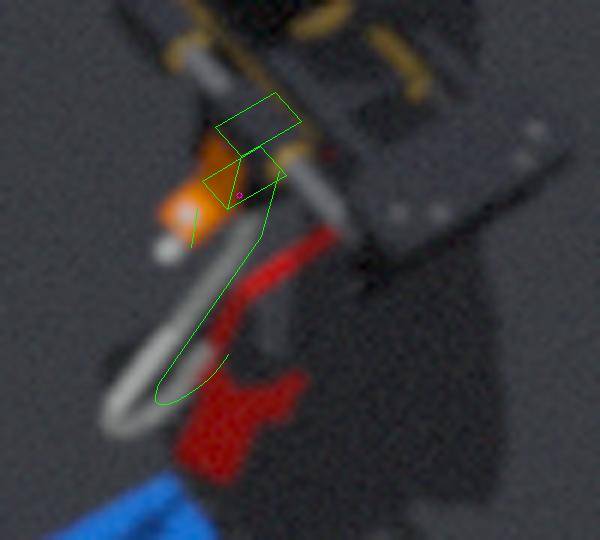

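```bash
cat >> h.py <<'E'
def fithook(c,pts,g0,yaw,tip=None,roll=0,fity=False,name=None):
    pts=np.array(pts,float)
    def dens(v): return np.concatenate([np.linspace(v[i],v[i+1],15) for i in range(len(v)-1)])
    Rz=Rt([0,0,yaw])
    def L(p): return hookpts(np.array(g0)+Rz@[p[0],p[3] if fity else 0,p[1]],yaw,p[2],roll)
    def f(p):
        l=L(p); w=proj(c,dens(l["wire"])); 
        D=np.linalg.norm(pts[:,None]-w[None],axis=2).min(1)
        e=[proj(c,l["wire"][10:11])[0]]
        r=[D]
        if tip is not None: r.append(proj(c,l["tip"][-1:])[0]-tip)
        return np.concatenate(r)
    r=least_squares(f,[0,0,0]+([0] if fity else []),loss="soft_l1"); return r.x,f(r.x),L(r.x)
E
python3 - <<'E'
from h import *
a=cv2.imread("pics/a3f.png")[:,:,::-1]
Z=lambda x,y:(390+x/6-.5,260+y/6-.5)
pts=[Z(*p) for p in((250,230),(215,280),(180,325),(145,365),(122,392),(112,415),(135,420),(160,402),(185,378),(205,355))]
for tip in (None,Z(168,248)):
    x,f,L=fithook("scene",pts,[.4036,.3054,.356],-8.7,tip); print(x,np.round(f,1))
z=overlay(a,"scene",L,390,260,100,90,6)
cv2.imwrite("pics/a4.png",z)
E
```

```text
[ 0.01574561  0.00762866 -0.03156649] [2.5 1.2 0.6 0.7 1.1 2.3 0.9 0.2 0.5 1.9]
[ 0.01359704  0.0099079  -0.04655262] [ 1.8  1.2  0.7  0.7  1.6  3.4  1.8  0.1  0.5  0.7 -0.6  0.5]
```

View pics/a4.png

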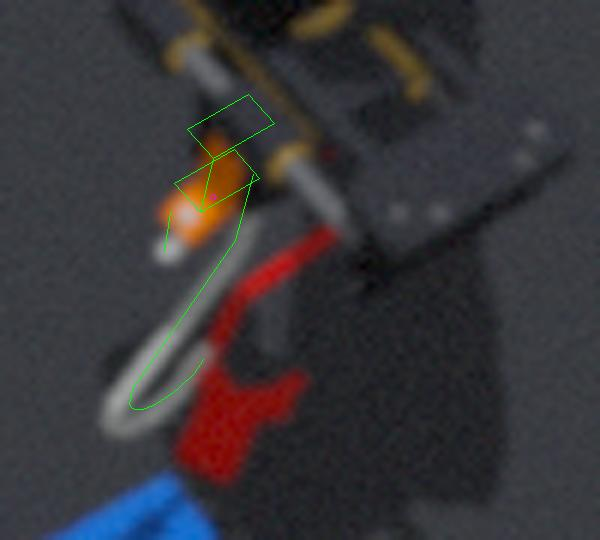

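```bash
sed -i 's/Rz@\[p\[0\],p\[3\] if fity else 0,p\[1\]\]/Rz@np.array([p[0],p[3] if fity else 0,p[1]])\/1000/' h.py
python3 - <<'E'
from h import *
a=cv2.imread("pics/a3f.png")[:,:,::-1]
Z=lambda x,y:(390+x/6-.5,260+y/6-.5)
pts=[Z(*p) for p in((250,230),(215,280),(180,325),(145,365),(122,392),(112,415),(135,420),(160,402),(185,378),(205,355))]
for tip in (None,Z(168,248)):
    x,f,L=fithook("scene",pts,[.4036,.3054,.356],-8.7,tip); print(x,np.round(f,1))
z=overlay(a,"scene",L,390,260,100,90,6)
cv2.imwrite("pics/a4.png",z)
E
```

```text
[ 2.95027495  6.32897306 -6.06401085] [0.7 0.5 0.6 0.4 0.7 0.9 0.3 0.2 0.1 3.9]
[ 6.6323436   7.20479778 -4.46857748] [1.2 0.6 0.6 0.4 0.7 1.1 0.5 0.2 0.2 3.4 0.6 0.1]
```

View pics/a4.png

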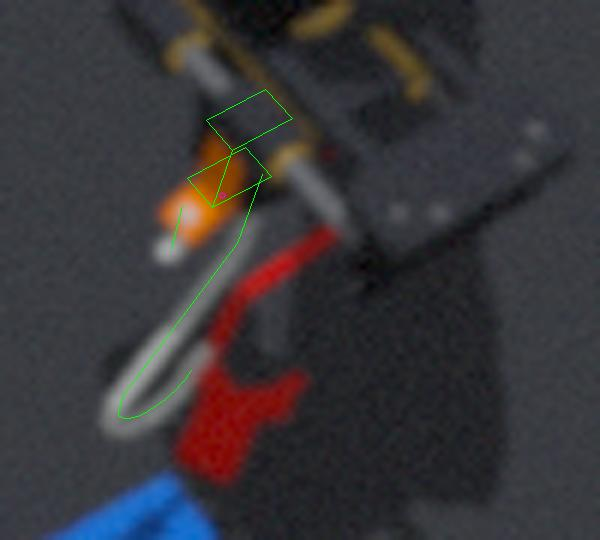

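```bash
cat >> h.py <<'E'
def hookpts(g,yaw,pitch=0,roll=0):
    R=Rt([roll,pitch,yaw])
    t=np.radians(np.linspace(180,360,20)); low=-.166
    curl=[(-.018,0,low+.0235)]+[(.018*np.cos(a),0,low+.0105+.018*np.sin(a)) for a in t]
    L=dict(wire=curl+[(.018,0,low+.019),(-.018,0,low+.094),(-.018,0,-.030)],
       tip=[(.02,0,-.02),(.0185,0,-.047)],
       block=[(sx*.013,sy*.007,sz*.017) for sz in(-1,1) for sx,sy in((1,1),(1,-1),(-1,-1),(-1,1),(1,1))],seat=[(0,0,-.028)])
    return {k:np.array(v)@R.T+g for k,v in L.items()}
def fit6(obs,g0,yaw,sig=(5,1.5,3,6,2,2),end=None):
    """obs: list (cam, wirepts, tip, end); params mm x,y,z(hook axes), pitch,roll,dyaw deg with prior sigmas"""
    Rz=Rt([0,0,yaw])
    def dens(v): return np.concatenate([np.linspace(v[i],v[i+1],15) for i in range(len(v)-1)])
    def L(p): return hookpts(np.array(g0)+Rz@np.array(p[:3])/1000,yaw+p[5],p[3],p[4])
    def f(p,pr=True):
        l=L(p); r=[]
        for c,pts,tip,en in obs:
            w=proj(c,dens(l["wire"])); r.append(np.linalg.norm(np.array(pts)[:,None]-w[None],axis=2).min(1))
            if tip is not None: r.append(proj(c,l["tip"][-1:])[0]-tip)
            if en is not None: r.append(proj(c,l["wire"][:1])[0]-en)
        if pr: r.append(np.array(p)/np.array(sig))
        return np.concatenate(r)
    r=least_squares(f,np.zeros(6),x_scale=sig); return r.x,f(r.x,False),L(r.x)
E
python3 - <<'E'
from h import *
a=cv2.imread("pics/a3f.png")[:,:,::-1]
Z=lambda x,y:(390+x/6-.5,260+y/6-.5)
pts=[Z(*p) for p in((250,230),(215,280),(180,325),(145,365),(122,392),(112,415),(135,420),(160,402),(185,378),(205,355))]
for tip,en in ((None,None),(Z(170,244),None),(Z(170,244),Z(207,353))):
    x,f,L=fit6([("scene",pts,tip,en)],[.4036,.3054,.356],-8.7); print(np.round(x,1),np.round(f,1))
z=overlay(a,"scene",L,390,260,100,90,6)
cv2.imwrite("pics/a4.png",z)
E
```

```text
[-3.8 -0.6  1.9 -7.1 -0.5 -0.7] [0.4 0.9 0.7 0.9 0.6 1.5 1.  0.1 0.1 1. ]
[ 1.7 -0.6  0.9 -5.7 -0.4 -1.7] [0.3 0.1 0.3 0.2 0.7 0.7 0.5 0.2 0.2 1.1 0.9 0.8]
[ 2.1 -0.6  0.9 -5.4 -0.3 -2. ] [ 0.3  0.1  0.3  0.4  0.6  0.9  0.4  0.3  0.4  0.9  0.9  0.8 -1.1 -0.4]
```

View pics/a4.png

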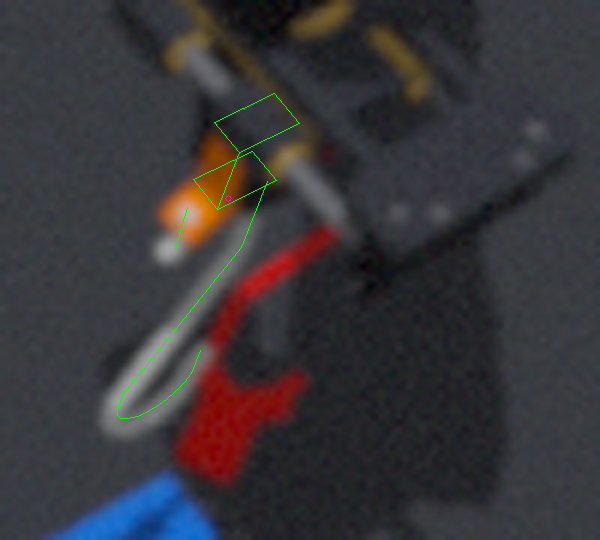

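```bash
cat >> h.py <<'E'
RM=np.array([.5794,.0205,.2855]); RY=12.
def rl(x,y,z): return RM+Rt([0,0,RY])@np.array([x,y,z])/1000
E
python3 - <<'E'
from h import *
S=down(102)@Ro.from_euler("x",5,degrees=True).as_matrix()
plan([(rl(-60,0,48),S,40)])
E
```

```text
[[-34.5, 0.7, -20.1], [0.61, -2.59, 0.1]]
[[-35.4, 0.5, -18.5], [0.6, -2.59, 0.1]]
[[-36.2, 0.4, -16.9], [0.61, -2.59, 0.1]]
[[-36.9, 0.3, -15.3], [0.6, -2.59, 0.1]]
[[-37.5, 0.2, -13.6], [0.61, -2.58, 0.1]]
[[-38.1, 0.2, -11.9], [0.6, -2.59, 0.11]]
[[-38.7, 0.1, -10.2], [0.61, -2.58, 0.1]]
[[-39.0, 0.1, -8.5], [0.6, -2.59, 0.11]]
--
```

Emit:
{"fn": "carry_out", "kwargs": {"targets": [[[-17,0.5,-10],[0.3,-1.3,0]],[[-32,0.5,-18],[0.6,-2.6,0.1]],[[-35,0.5,-17],[0.6,-2.6,0.1]],[[-36,0.5,-16],[0.6,-2.6,0.1]],[[-37,0.5,-15],[0.6,-2.6,0.1]],[[-38,0,-13],[0.6,-2.6,0.1]],[[-38,0,-11],[0.6,-2.6,0.1]],[[-34,0,-9],[0.6,-2.6,0.1]],[[-20,0,-4],[0.6,-1.9,0.1]],[[-9,0,-2],[0.4,0,0]],[[0,0,0],[0,0,0]],[[0,0,0],[0,0,0]]]}}

```text
time_s: 6.1
tool_pos: [0.5233, 0.0113, 0.3337]
tool_rot: [-84.4, -0.2, 102.8]
force: [0.1, -0.4, -1.6]
grip_width: 0.0138
```

Run:
```python
from h import *
o=env.get_obs(); print(o["qpos"],o["tool_pos"],o["tool_rot"],o["force"])
a=env.read_camera("scene");b=env.read_camera("top")
cv2.imwrite("pics/a5f.png",a[:,:,::-1]);cv2.imwrite("pics/a5t.png",b[:,:,::-1])
R=Rt(o["tool_rot"]); g=o["tool_pos"]+Rt([0,0,12])@[.0035,0,.018]
z=overlay(a,"scene",hookpts(g,12),240,210,110,100,6)
cv2.imwrite("pics/a5.png",z)
S=down(102)@Ro.from_euler("x",5,degrees=True).as_matrix()
plan([(rl(-60,0,43),S,40)])
```

```text
[-28.21479362   5.31003202  25.74882582  86.90188357  -1.49060398
  93.82482518 100.29856041] [0.52325832 0.01134554 0.33367898] [-84.43246671  -0.18256573 102.76886673] [ 0.09428026 -0.36353413 -1.62648167]
[[-2.9, 5.8, 2.7], [-0.53, 0.86, 0.1]]
--
```

View pics/a5.png

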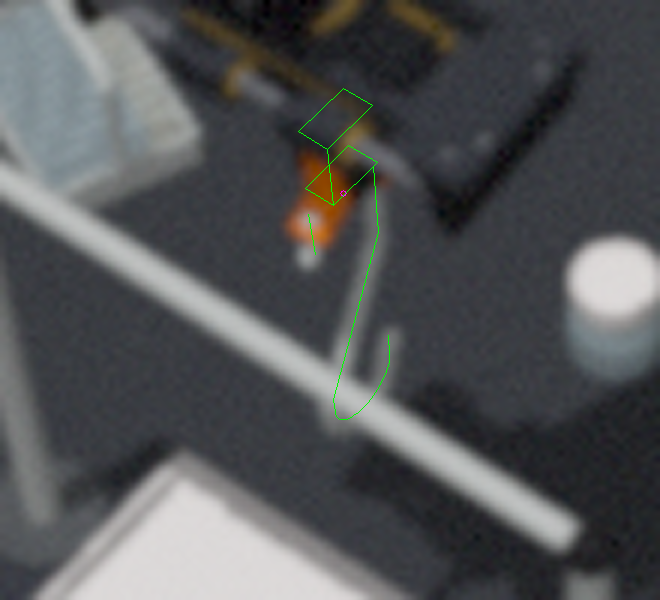

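View pics/a5t.png

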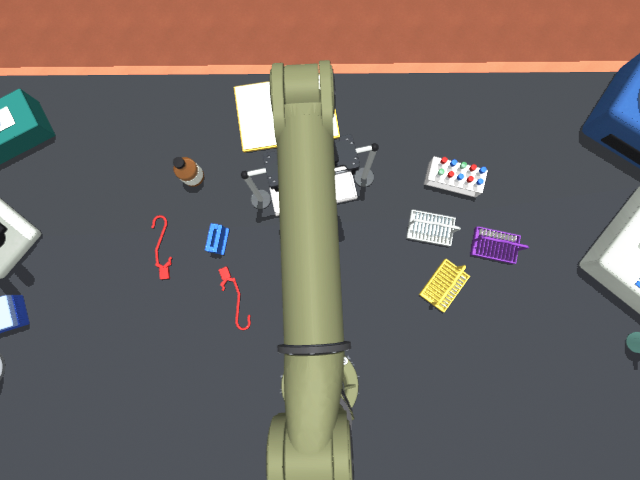

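Run:
```python
from h import *
S=down(102)@Ro.from_euler("x",5,degrees=True).as_matrix()
plan([(rl(-60,0,43),S,40),(rl(-6,0,43),S,14),(rl(-6,0,10),S,8)])
```

```text
[[-2.9, 5.8, 2.7], [-0.53, 0.86, 0.1]]
--
[[-0.0, -1.2, -13.4], [0.0, -0.0, 0.0]]
[[-0.0, -1.2, -13.5], [0.0, -0.0, 0.0]]
[[-0.0, -1.1, -13.4], [0.0, -0.0, 0.0]]
[[-0.0, -1.2, -13.5], [0.0, -0.0, 0.0]]
--
[[-0.0, 6.6, -0.6], [0.0, -0.0, 0.0]]
[[-0.0, 6.6, -0.6], [0.0, -0.0, 0.0]]
[[-0.0, 6.6, -0.6], [0.0, -0.0, 0.0]]
[[-0.0, 6.6, -0.5], [0.0, -0.0, 0.0]]
[[-0.0, 6.5, -0.6], [0.0, -0.0, 0.0]]
--
```

Emit:
{"fn": "carry_out", "kwargs": {"targets": [[[-3,5.8,2.7],[-0.5,0.8,0]],[[0,-1,-10],[0,0,0]],[[0,-1.2,-14],[0,0,0]],[[0,-1.2,-14],[0,0,0]],[[0,-1.2,-12],[0,0,0]],[[0,-0.3,-4],[0,0,0]],[[0,0,0],[0,0,0]],[[0,0,0],[0,0,0]],[[0,0,0],[0,0,0]]]}}

```text
time_s: 7.1
tool_pos: [0.5738, 0.0172, 0.329]
tool_rot: [-85.0, -0.1, 101.9]
force: [-0.5, 0.1, -1.3]
grip_width: 0.0137
```

Run:
```python
from h import *
o=env.get_obs(); print(o["qpos"],o["tool_pos"],o["tool_rot"],o["force"])
a=env.read_camera("scene")
g=o["tool_pos"]+Rt([0,0,12])@[.006,0,.018]
z=overlay(a,"scene",hookpts(g,12),230,220,110,100,6)
cv2.imwrite("pics/a6.png",z)
S=down(102)@Ro.from_euler("x",5,degrees=True).as_matrix()
plan([(rl(-6,0,10),S,7)])
```

```text
[-26.78655022  11.78484291  26.57449877  80.78706976  -4.330294
  93.57241985 101.33845385] [0.57379683 0.0171741  0.32903471] [-8.49932905e+01 -7.13079542e-02  1.01890937e+02] [-0.52472798  0.12807833 -1.3051815 ]
[[0.4, 6.7, -0.6], [-0.0, -0.02, 0.02]]
[[0.4, 6.7, -0.6], [-0.0, -0.02, 0.02]]
[[0.4, 6.7, -0.6], [-0.0, -0.02, 0.01]]
[[0.4, 6.7, -0.6], [-0.0, -0.02, 0.02]]
[[0.5, 6.6, -0.7], [-0.0, -0.02, 0.01]]
--
```

View pics/a6.png

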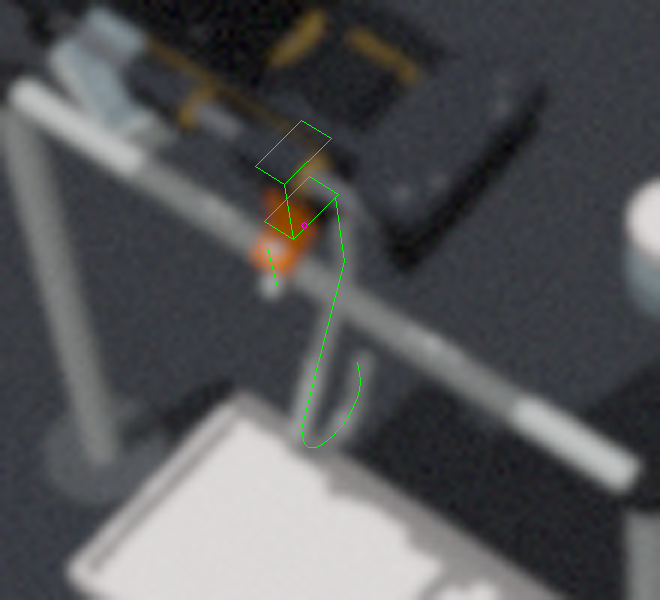

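Emit:
{"fn": "carry_out", "kwargs": {"targets": [[[0,5,-0.5],[0,0,0]],[[0,6,-0.5],[0,0,0]],[[0,6,-0.5],[0,0,0]],[[0,6,-0.5],[0,0,0]],[[0,4,-0.4],[0,0,0]],[[0,0,0],[0,0,0]],[[0,0,0],[0,0,0]]]}}

```text
time_s: 7.85
tool_pos: [0.5741, 0.0174, 0.3015]
tool_rot: [-85.0, -0.1, 101.9]
force: [0.4, -0.7, -0.7]
grip_width: 0.0138
```

Emit:
{"fn": "carry_out", "kwargs": {"targets": [[[0,2,0],[0,0,0]],[[0,2,0],[0,0,0]],[[0,0,0],[0,0,0]],[[0,0,0],[0,0,0]]]}}

```text
time_s: 8.25
tool_pos: [0.5752, 0.0175, 0.3003]
tool_rot: [-85.3, -0.1, 101.9]
force: [0.4, 0.3, 8.1]
grip_width: 0.0138
```

Run:
```python
from h import *
o=env.get_obs(); print(o["qpos"],o["tool_pos"],o["tool_rot"],o["force"])
a=env.read_camera("scene")
g=o["tool_pos"]+Rt([0,0,12])@[.006,0,.018]
z=overlay(a,"scene",hookpts(g,12),230,220,110,100,6)
cv2.imwrite("pics/a7.png",z)
```

```text
[-26.84678466  11.92493214  26.41387098  83.82918865  -4.41352727
  90.11296959 101.37724412] [0.57521163 0.01746809 0.30030352] [-8.52848940e+01 -5.59154811e-02  1.01918192e+02] [0.42805148 0.33331786 8.0504947 ]
```

View pics/a7.png

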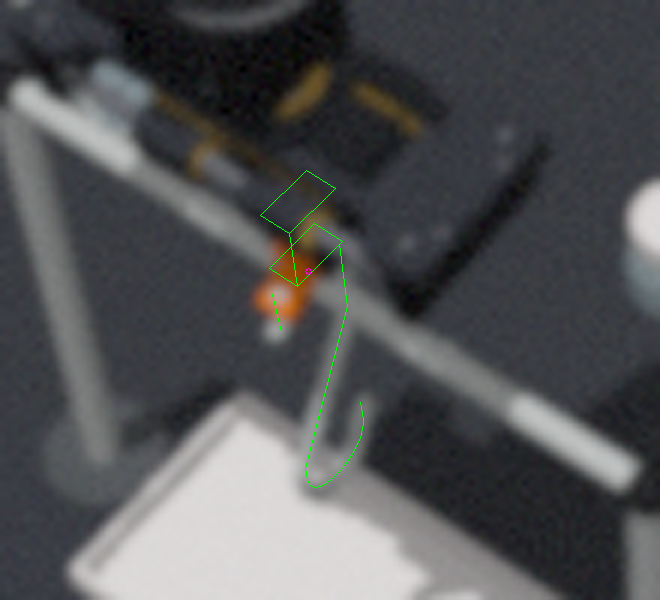

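Emit:
{"fn": "carry_out", "kwargs": {"targets": [[[0,-1.5,0],[0,0,0]],[[0,0,0],[0,0,0]],[[0,0,0],[0,0,0]],[[0,0,0],[0,0,0]],[[0,0,0],[0,0,0]],[[0,0,0],[0,0,0]],[[0,0,0],[0,0,0]],[[0,0,0],[0,0,0]]], "jaw": 0.6}}

```text
time_s: 9.1
tool_pos: [0.574, 0.0174, 0.2992]
tool_rot: [-85.0, -0.1, 101.9]
force: [-0.3, 0.3, 0.4]
grip_width: 0.0519
```

Run:
```python
from h import *
o=env.get_obs(); print(o["tool_pos"],o["tool_rot"],o["force"])
a=env.read_camera("scene")
z=overlay(a,"scene",hookpts(rl(0,0,28),12),230,220,110,100,6)
cv2.imwrite("pics/a8.png",z)
S=down(102)
plan([(o["tool_pos"]+[0,0,.06],Rt(o["tool_rot"]),20),(rl(-120,0,120),S)])
```

```text
[0.57396584 0.01735754 0.29919406] [-8.49815104e+01 -5.99221598e-02  1.01904730e+02] [-0.34190579  0.3177444   0.40068916]
[[0.0, -19.9, 1.8], [0.0, 0.0, -0.0]]
[[0.0, -19.9, 1.7], [0.0, 0.0, -0.0]]
[[0.1, -19.9, 1.8], [0.0, 0.0, -0.0]]
--
[[0.4, -9.1, 29.4], [-1.25, -0.02, 0.02]]
[[0.5, -9.7, 29.2], [-1.26, -0.02, 0.01]]
[[0.5, -10.3, 29.0], [-1.25, -0.03, 0.02]]
[[0.4, -10.9, 28.7], [-1.26, -0.02, 0.01]]
--
```

View pics/a8.png

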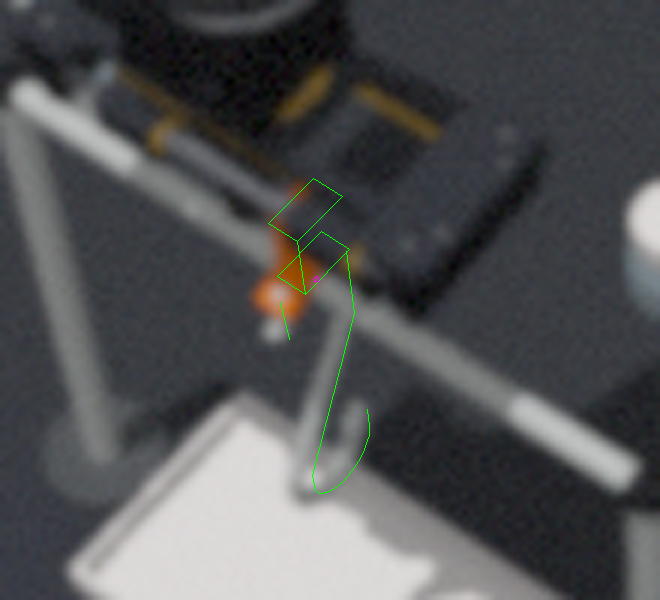

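Emit:
{"fn": "carry_out", "kwargs": {"targets": [[[0,-10,1],[0,0,0]],[[0,-20,2],[0,0,0]],[[0,-20,2],[0,0,0]],[[0,-20,2],[0,0,0]],[[0,-9,29],[-1.2,0,0]],[[0,-10,29],[-1.2,0,0]],[[0,-10,29],[-1.2,0,0]],[[0,-11,29],[-1.2,0,0]],[[0,0,29],[0,0,0]],[[0,0,29],[0,0,0]]]}}

```text
time_s: 10.15
tool_pos: [0.4041, -0.019, 0.4176]
tool_rot: [-89.9, -0.1, 101.9]
force: [0.3, -0.2, 0.5]
grip_width: 0.0523
```

Run:
```python
from h import *
o=env.get_obs(); print(o["qpos"],o["tool_pos"],o["tool_rot"],o["force"])
a=env.read_camera("scene");b=env.read_camera("top")
cv2.imwrite("pics/a9s.png",a[:,:,::-1]);cv2.imwrite("pics/a9t.png",b[:,:,::-1])
z=overlay(a,"scene",hookpts(rl(0,0,28),12),230,220,110,100,6)
cv2.imwrite("pics/a9.png",z)
# kinematics fit
D=[([-65.08110906,18.43919783,-4.01711626,83.17524306,1.29501905,78.53971712,-3.2602847],[0.26533457,0.59277447,0.22145717],[-90.005,.1089,65.892]),
([-46.288,-.271,6.1685,100.3245,-.0053,79.879,41.038],[.40329,.305277,.259015],[-90.017,-.0719,81.157]),
([-46.4733,-1.0884,6.25499,92.1275,.12269,89.03747,41.0722],[.40358,.30536,.33914],[-89.9485,.0653,81.294]),
([-28.21479,5.31,25.7488,86.9019,-1.4906,93.8248,100.2986],[.523258,.0113455,.333679],[-84.432,-.1826,102.769]),
([-26.84678466,11.92493214,26.41387098,83.82918865,-4.41352727,90.11296959,101.37724412],[0.57521163,0.01746809,0.30030352],[-85.2849,-.0559,101.918]),
(o["qpos"],o["tool_pos"],o["tool_rot"])]
import itertools
def fk(q,s,P):
    q=np.radians(np.array(q)*s); H,L1,L2,L3,e1,e2,e3=P[:7]; ya,yb=P[7:9]
    def rz(a): return Ro.from_euler("z",a).as_matrix()
    def ry(a): return Ro.from_euler("y",a).as_matrix()
    R=rz(q[0]+ya); p=np.array([0,0,H]); R=R@ry(q[1])@rz(q[2]); p=p+R@[e1,0,L1]; R=R@ry(q[3])@rz(q[4]); p=p+R@[e2,0,L2]; R=R@ry(q[5]); R=R@rz(q[6]+yb); p=p+R@[0,0,L3] if True else p
    return p,R
best=None
for s1,s3,s7 in itertools.product((1,-1),repeat=3):
    s=np.array([s1,1,s3,1,s3,1,s7])
    def f(P):
        r=[]
        for q,p,e in D:
            pp,R=fk(q,s,P); T=Rt(e); r+=[*((pp-p)*1000),*(100*(R[:,2]-T[:,1])),*(100*(R[:,0]-T[:,0]))]
        return np.array(r)
    for ya,yb in itertools.product((0,1.57,3.14,-1.57),repeat=2):
        try: x=least_squares(f,[.35,.4,.4,.3,0,0,0,ya,yb])
        except Exception as ex: continue
        if best is None or x.cost<best[0]: best=(x.cost,s,x.x,f(x.x))
print(best[0],best[1],np.round(best[2],4)); print(np.round(best[3].reshape(-1,9),1))
np.savez("kin.npz",s=best[1],P=best[2])
```

```text
[-29.71545091 -15.15092044  22.00138601  94.35990466   5.62387948
  99.76706075  94.42132449] [ 0.40407847 -0.018964    0.41764068] [-8.99250221e+01 -8.16371967e-02  1.01881211e+02] [ 0.29312861 -0.15678928  0.4807565 ]
43.554268011178486 [-1  1 -1  1 -1  1 -1] [ 2.4320e-01  4.7320e-01  5.2120e-01  3.4110e-01 -3.5000e-03  2.6600e-02
 -8.5378e+00 -4.8100e-02  3.0936e+00]
[[ 4.9 -0.8  0.1 -0.   0.   0.   0.  -0.  -0. ]
 [-3.3  0.2 -0.8  0.  -0.   0.   0.  -0.  -0. ]
 [ 0.   2.7 -0.  -0.   0.  -0.   0.  -0.   0. ]
 [ 0.2  0.1 -0.3 -0.1  0.5 -0.   0.   0.   0.5]
 [-0.  -2.2 -0.9 -0.1  0.4  0.   0.   0.   0.4]
 [-1.7  5.5  1.9  0.   0.   0.   0.   0.   0. ]]
```

View pics/a9.png

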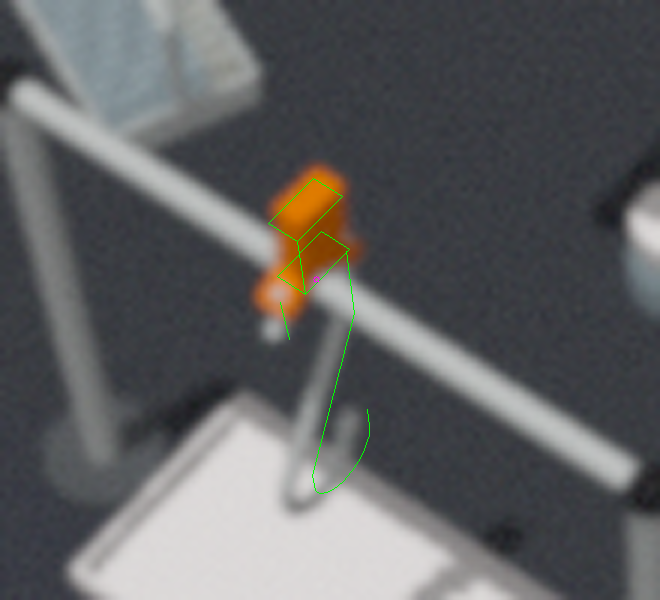

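```bash
cat >> h.py <<'E'
QLO=np.array([-163.93,-17.29,-79.2,3.27,-89.18,5.43,-154.24]);QHI=np.array([163.93,119.83,71.16,140.29,269.18,117.66,154.24])
_k=np.load("kin.npz"); KS,KP=_k["s"],_k["P"]
def fk(q,full=False):
    q=np.radians(np.array(q)*KS); H,L1,L2,L3,e1,e2,_,ya,yb=KP
    rz=lambda a:Ro.from_euler("z",a).as_matrix(); ry=lambda a:Ro.from_euler("y",a).as_matrix()
    R=rz(q[0]+ya)@ry(q[1])@rz(q[2]); s=np.array([0,0,H]); el=s+R@[e1,0,L1]
    R=R@ry(q[3])@rz(q[4]); w=el+R@[e2,0,L2]; R=R@ry(q[5])@rz(q[6]+yb); p=w+R@[0,0,L3]
    T=np.c_[R[:,0],R[:,2],np.cross(R[:,0],R[:,2])]  # tool x,y,z
    return (p,T,el,w) if full else (p,T)
def ik(p,T,q0,m=3.,reg=.003):
    f=lambda q:np.r_[(fk(q)[0]-p)*1000/2,(fk(q)[1]-T).ravel()*50,reg*(q-q0)]
    r=least_squares(f,np.clip(q0,QLO+m,QHI-m),bounds=(QLO+m-.01,QHI-m+.01))
    P,R=fk(r.x); return r.x,np.linalg.norm(P-p)*1000,np.degrees(np.linalg.norm(Ro.from_matrix(R.T@T).as_rotvec()))
def toolR(th,ph,yaw,flip=1):
    """fingers dir: th below horizontal along +x(yaw), ph toward -y; jaw axis in xz"""
    th,ph=np.radians([th,ph]); d0=np.array([np.cos(th),0,-np.sin(th)]); u=np.array([np.sin(th),0,np.cos(th)])*flip
    d=np.cos(ph)*d0+np.sin(ph)*np.array([0,-1.,0]); return Rt([0,0,yaw])@np.c_[u,d,np.cross(u,d)]
E
cat > search.py <<'E'
from h import *
q0=env.get_obs()["qpos"]
seeds=[q0,np.array([-60,-10,40,120,0,40,60.]),np.array([0,0,-40,120,0,40,0.]),np.array([0,-5,0,125,90,40,0.]),np.array([-30,10,30,120,180,40,0])]
def clear(th,ph,h,dx,t):
    # rail rel to grasp; box jaw +-95, depth>=70-t, z' +-37.5
    T=toolR(th,ph,0); ys=np.linspace(-300,300,601); X=np.c_[np.full(601,dx),ys,np.full(601,h)]
    L=X@T; a=np.abs(L[:,0])-95; b=-L[:,1]-(70-t); b=-b; c=np.abs(L[:,2])-37.5
    e=np.maximum(np.c_[a,b,c],0); dist=np.where((e>0).any(1),np.linalg.norm(e,axis=1),np.maximum(np.maximum(a,b),c))
    return dist.min()-6
for th in (15,20,25,30,35,45):
  for ph in (0,15,30,45):
    for t in (10,):
      c1=clear(th,ph,113,5,t);c2=min(clear(th,ph,h,0,t) for h in (120,130,147)); bz=min((90+(np.sin(np.radians(th))*np.cos(np.radians(ph))*(70-t)-95*np.cos(np.radians(th))),99))
      out=[]
      for yh in (-80,0,60):
        best=(9e9,)
        for fl in (1,-1):
          T=toolR(th,ph,RY,fl)
          for s in seeds:
            g=rl(-5,yh+45,-113); q,e,a=ik(g+T[:,1]*t/1000,T,s)
            if e+a<best[0]: best=(e+a,fl,q)
        out.append((yh,round(best[0],1),best[1],np.round(best[2]).astype(int).tolist()))
      print(th,ph,"clr %.0f %.0f bz %.0f"%(c1,c2,bz),out,flush=True)
E
timeout 500 python3 search.py
```

```text
15 0 clr 33 30 bz 14 [(-80, np.float64(30.6), 1, [99, 27, -76, 137, 264, 31, 141]), (0, np.float64(37.5), 1, [-48, -14, 48, 137, -72, 8, 87]), (60, np.float64(39.0), 1, [18, -14, -27, 137, -65, 8, 60])]
15 15 clr 22 21 bz 13 [(-80, np.float64(37.2), 1, [45, -14, -41, 137, -86, 8, 82]), (0, np.float64(38.8), 1, [43, -8, -76, 137, 91, 35, -120]), (60, np.float64(31.5), 1, [-113, 22, 68, 137, 91, 42, -141])]
15 30 clr 12 15 bz 12 [(-80, np.float64(26.5), 1, [-97, 31, 68, 137, 96, 38, -148]), (0, np.float64(17.0), 1, [-108, 36, 68, 137, 89, 39, -149]), (60, np.float64(7.8), 1, [-114, 38, 68, 137, 86, 39, -149])]
15 45 clr 9 15 bz 9 [(-80, np.float64(2.7), -1, [-99, 45, 68, 137, 91, 36, 25]), (0, np.float64(0.0), -1, [-32, 18, -15, 135, 98, 79, 36]), (60, np.float64(0.0), -1, [-37, 21, -18, 131, 92, 84, 38])]
20 0 clr 23 20 bz 21 [(-80, np.float64(24.1), 1, [-52, -13, 68, 137, -86, 23, 113]), (0, np.float64(30.0), 1, [-47, -14, 47, 137, -68, 8, 83]), (60, np.float64(31.5), 1, [-32, -12, 10, 137, 62, 8, -68])]
20 15 clr 13 13 bz 21 [(-80, np.float64(30.6), 1, [47, -14, -43, 137, -86, 8, 83
[... 3072 characters left out ...]
13, -11, 9, 133, -26, 14, 32]), (60, np.float64(0.0), -1, [-49, -13, 28, 134, 36, 15, 142])]
45 15 clr -18 -16 bz 64 [(-80, np.float64(0.0), -1, [-53, -12, 39, 134, 68, 22, 117]), (0, np.float64(0.0), -1, [-58, -11, 32, 135, 70, 30, 105]), (60, np.float64(0.0), -1, [-64, -9, 28, 133, 69, 35, 99])]
45 30 clr -18 -16 bz 60 [(-80, np.float64(0.0), 1, [-43, -4, 19, 134, 79, 38, -86]), (0, np.float64(0.0), -1, [-67, -2, 31, 131, 73, 47, 91]), (60, np.float64(0.0), -1, [-72, 1, 29, 129, 69, 51, 89])]
45 45 clr -18 -16 bz 53 [(-80, np.float64(0.0), -1, [-70, 9, 39, 129, 75, 52, 86]), (0, np.float64(0.0), -1, [-76, 12, 36, 125, 68, 58, 86]), (60, np.float64(0.0), -1, [-80, 15, 34, 121, 62, 62, 86])]
```

View pics/a9s.png

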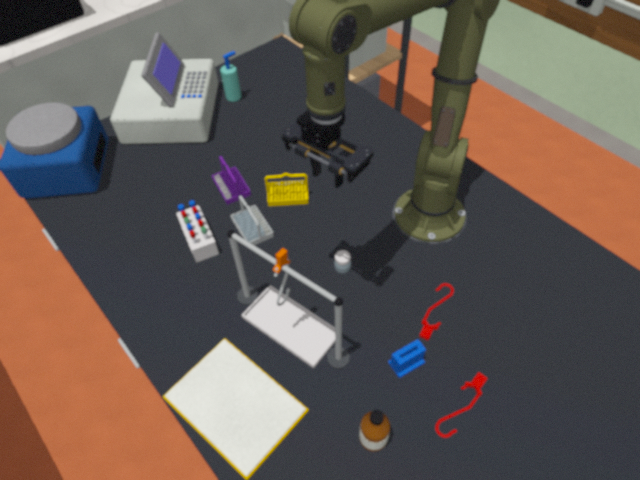

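```bash
cat > s2.py <<'E'
from h import *
for n,uv,z in(("jar",(330,265),.055),("yellow tl",(440,262),.0),("yellow",(445,287),.02),("yellow r",(465,275),.02),("yellow bot",(440,310),.02),("yellow left",(421,286),.02),("tube",(455,180),.1),("tubeL",(427,180),.0)):
    print(n,np.round(onz("top",uv,z),3))
q0=env.get_obs()["qpos"]
def show(n,q,e,a): print(n,np.round(q).astype(int).tolist(),round(e,1),round(a,1))
for yaw in (170,-10):
    q,e,a=ik(np.array([.455,-.33,.15]),down(yaw),q0); show("above %d"%yaw,q,e,a)
    for y2 in (3,13):
        q2,e,a=ik(np.array([.5,-.14,.15]),down(yaw-(-10)+y2),q); show(" place",q2,e,a)
seeds=[q0,np.array([-60,-10,40,120,0,40,60.]),np.array([0,0,-40,120,0,40,0.]),np.array([0,-5,0,125,-60,40,0.]),np.array([0,10,0,120,-60,60,100]),np.array([0,10,0,120,-60,60,-100]),np.array([-30,10,0,120,240,60,0])]
t=10
for th in (20,25):
  for ph in (-35,-45):
    for fl in (1,-1):
      T=toolR(th,ph,RY,fl); sols=[]
      for s in seeds:
        q,e,a=ik(rl(-5,-36,-113)+T[:,1]*t/1000,T,s)
        if e+a<1 and not any(np.abs(q-z).max()<15 for z in sols):
            sols.append(q); show("hang th%d ph%d fl%d"%(th,ph,fl),q,e,a)
            for rho in (0,8):
                T2=toolR(th,ph,rho,fl); g=np.array([.5,-.14,.09])+Rt([0,0,rho])@[0,-.036,0]
                q2,e2,a2=ik(g+T2[:,1]*t/1000,T2,q); show("    pick rho%d"%rho,q2,e2,a2)
E
python3 s2.py
```

```text
jar [ 0.343 -0.031  0.055]
yellow tl [ 0.354 -0.36   0.   ]
yellow [ 0.28  -0.367  0.02 ]
yellow r [ 0.315 -0.426  0.02 ]
yellow bot [ 0.214 -0.35   0.02 ]
yellow left [ 0.283 -0.297  0.02 ]
tube [ 0.579 -0.383  0.1  ]
tubeL [ 0.605 -0.328  0.   ]
above 170 [82, 33, -76, 100, 43, 83, 151] 12.9 19.8
 place [66, 28, -76, 103, 36, 82, 151] 12.1 16.6
 place [62, 29, -76, 103, 41, 84, 151] 16.4 23.2
above -10 [-7, 15, 47, 101, -12, 69, 33] 0.0 0.0
 place [-22, 8, 37, 106, -5, 68, 20] 0.0 0.0
 place [-21, 8, 37, 106, -5, 68, 30] 0.0 0.0
hang th20 ph-35 fl1 [20, 19, 16, 126, -86, 79, 129] 0.0 0.0
    pick rho0 [34, 31, 24, 127, -84, 88, 142] 0.0 0.0
    pick rho8 [34, 34, 23, 120, -79, 92, 140] 0.0 0.0
hang th20 ph-35 fl1 [54, 21, -21, 125, -79, 69, 128] 0.0 0.0
    pick rho0 [67, 30, -11, 126, -74, 73, 139] 0.0 0.0
    pick rho8 [65, 33, -11, 120, -68, 77, 136] 0.0 0.0
hang th20 ph-35 fl1 [-10, 26, 50, 126, 266, 91, 128] 0.0 0.0
    pick rho0 [10, 40, 51, 127, 266, 103, 141] 0.0 0.0
    pick rho8 [5, 49, 57, 121, 266, 114, 141] 0.0 0.0
hang th20 ph-35 fl-1 [26, 19, 9, 126, -85, 77, -51] 0.
[... 2629 characters left out ...]
10, -15, 58, 93] 0.0 0.0
hang th25 ph-45 fl1 [32, 24, 3, 117, -74, 82, 119] 0.0 0.0
    pick rho0 [45, 32, 11, 118, -72, 87, 132] 0.0 0.0
    pick rho8 [44, 35, 10, 112, -66, 91, 130] 0.0 0.0
hang th25 ph-45 fl1 [-19, 39, 62, 118, 266, 109, 122] 0.0 0.0
    pick rho0 [2, 50, 60, 121, 266, 115, 135] 2.4 2.5
    pick rho8 [1, 51, 61, 120, 266, 115, 136] 8.1 8.5
hang th25 ph-45 fl-1 [26, 24, 9, 117, -76, 84, -60] 0.0 0.0
    pick rho0 [40, 33, 17, 118, -73, 90, -48] 0.0 0.0
    pick rho8 [39, 36, 16, 112, -68, 93, -49] 0.0 0.0
hang th25 ph-45 fl-1 [-19, 39, 62, 118, 266, 109, -58] 0.0 0.0
    pick rho0 [2, 50, 60, 121, 266, 115, -45] 2.4 2.5
    pick rho8 [1, 51, 61, 120, 266, 115, -44] 8.1 8.5
```

```bash
cat > s3.py <<'E'
from h import *
q0=env.get_obs()["qpos"]
def show(n,q,e,a): print(n,np.round(q).astype(int).tolist(),round(e,1),round(a,1))
qa,e,a=ik(np.array([.455,-.33,.15]),down(-9.7),q0); show("above",qa,e,a)
C=np.array([.48,-.25,0]);t=10
def chain(q,p0,T0,p1,T1,n=15):
    rv=Ro.from_matrix(T0.T@T1).as_rotvec()
    for i in range(1,n+1):
        s=i/n; T=T0@Ro.from_rotvec(rv*s).as_matrix(); q,e,a=ik(p0+(p1-p0)*s,T,q,reg=.02)
        if e+a>2: print("   fail",i,round(e,1),round(a,1))
    return q
for rho in (-20,-30):
  q,e,a=ik(C+[0,0,.15],down(rho),qa); show("place %d"%rho,q,e,a); qp=q
  for th in (20,):
    for ph in (40,45):
      for fl in (1,-1):
        T=toolR(th,ph,rho,fl); g=C+[0,0,.09]+Rt([0,0,rho])@[0,.032,0]
        pre=g-T[:,1]*.1+[0,0,.06]
        qq=chain(qp,C+[0,0,.2],down(rho),pre,T); show(" th%d ph%d fl%d pre"%(th,ph,fl),qq,*ik(pre,T,qq)[1:])
        q1=chain(qq,pre,T,g+T[:,1]*t/1000,T,5); show("   pick",q1,0,0)
        for psi in (-8,-15):
          T3=toolR(th,ph,RY+psi,fl); g3=rl(-5,0,-113)+Rt([0,0,RY+psi])@[0,.032,0]
          q2=chain(q1,g+[0,0,.1]+T[:,1]*t/1000,T,g3+[0,0,.0]+T3[:,1]*t/1000,T3,8); show("   hang psi%d"%psi,q2,*ik(g3+T3[:,1]*t/1000,T3,q2)[1:])
E
timeout 400 python3 s3.py
```

```text
above [-7, 15, 47, 101, -12, 69, 33] 0.0 0.0
place -20 [-16, 12, 46, 103, -9, 69, 12] 0.0 0.0
   fail 11 1.6 1.6
   fail 12 3.0 3.1
   fail 13 4.2 4.3
   fail 14 4.5 4.6
   fail 15 3.8 3.9
 th20 ph40 fl1 pre [-34, 10, -1, 137, 75, 81, -136] 3.1 3.1
   fail 1 3.0 3.0
   fail 2 2.6 2.7
   fail 3 1.9 2.0
   pick [-83, 67, 68, 137, 59, 18, -142] 0 0
   fail 1 1.4 1.4
   hang psi-8 [-99, 31, 59, 131, 76, 48, -134] 0.0 0.0
   hang psi-15 [-93, 32, 54, 126, 68, 54, -129] 0.0 0.0
   fail 15 3.1 3.1
 th20 ph40 fl-1 pre [-99, 28, 68, 137, 61, 59, 52] 3.1 3.1
   fail 1 3.0 3.0
   fail 2 2.6 2.7
   fail 3 1.9 2.0
   pick [-83, 67, 68, 137, 59, 18, 38] 0 0
   fail 1 1.4 1.4
   hang psi-8 [-99, 31, 59, 131, 76, 48, 46] 0.0 0.0
   hang psi-15 [-93, 32, 54, 126, 68, 54, 51] 0.0 0.0
 th20 ph45 fl1 pre [-34, 13, -1, 136, 75, 83, -137] 0.0 0.0
   pick [-25, 27, 7, 135, 91, 72, -150] 0 0
   hang psi-8 [-40, 19, -6, 128, 87, 77, -135] 0.0 0.0
   hang psi-15 [-40, 22, -6, 123, 82, 81, -133] 0.0 0.0
 th20 ph45 fl-1 pre [-57, 14, 23, 136, 72, 78, 44] 0.0 0.0
   pick [-46, 31, 28, 135, 86, 62, 29] 0 0
   han
[... 294 characters left out ...]
-136] 0.0 0.0
   hang psi-15 [-46, 19, 2, 126, 84, 75, -134] 0.0 0.0
 th20 ph40 fl-1 pre [-56, 17, 25, 131, 68, 78, 46] 0.0 0.0
   pick [-45, 32, 29, 131, 79, 62, 33] 0 0
   hang psi-8 [-62, 17, 18, 132, 88, 67, 44] 0.0 0.0
   hang psi-15 [-61, 21, 18, 126, 81, 70, 47] 0.0 0.0
 th20 ph45 fl1 pre [-43, 20, 12, 126, 67, 84, -134] 0.0 0.0
   pick [-35, 32, 17, 127, 77, 70, -144] 0 0
   hang psi-8 [-50, 19, 6, 128, 85, 74, -135] 0.0 0.0
   hang psi-15 [-50, 23, 6, 123, 79, 78, -132] 0.0 0.0
 th20 ph45 fl-1 pre [-55, 22, 25, 126, 64, 80, 48] 0.0 0.0
   pick [-45, 35, 28, 127, 73, 65, 37] 0 0
   hang psi-8 [-62, 20, 18, 128, 83, 70, 46] 0.0 0.0
   hang psi-15 [-61, 24, 18, 122, 76, 74, 48] 0.0 0.0
```

Run:
```python
from h import *
plan([([.4553,-.3305,.20],down(-9.7),30,)],deg=8.5)
```

```text
[[-22.5, 15.5, 0.9], [-0.01, 7.97, 0.01]]
[[-22.4, 15.5, -2.2], [-0.01, 7.97, 0.01]]
[[-21.9, 15.6, -5.3], [-0.01, 7.97, 0.01]]
[[-21.0, 15.6, -8.3], [-0.01, 7.97, 0.01]]
[[-19.6, 15.6, -11.1], [-0.01, 7.97, 0.01]]
[[-17.9, 15.6, -13.7], [-0.01, 7.97, 0.01]]
[[-15.8, 15.6, -16.1], [-0.01, 7.97, 0.01]]
[[-13.4, 15.6, -18.1], [-0.01, 7.97, 0.0]]
[[-10.8, 15.6, -19.8], [-0.01, 7.96, 0.01]]
[[-7.9, 15.6, -21.1], [-0.01, 7.97, 0.0]]
[[-4.9, 15.5, -22.0], [-0.01, 7.96, 0.01]]
[[-1.8, 15.6, -22.5], [-0.01, 7.97, 0.01]]
[[1.3, 15.6, -22.5], [-0.01, 7.96, 0.0]]
[[4.3, 15.5, -22.0], [-0.01, 7.97, 0.01]]
--
```

Emit:
{"fn": "carry_out", "kwargs": {"targets": [[[-11,8,0],[0,4,0]],[[-22,15,-1],[0,8,0]],[[-22,16,-4],[0,8,0]],[[-22,16,-7],[0,8,0]],[[-20,16,-10],[0,8,0]],[[-19,16,-13],[0,8,0]],[[-17,16,-15],[0,8,0]],[[-15,16,-17],[0,8,0]],[[-12,16,-19],[0,8,0]],[[-9,16,-20],[0,8,0]],[[-6,16,-22],[0,8,0]],[[-3,15,-22],[0,8,0]]], "jaw": 1, "squeeze": 50}}

```text
time_s: 11.45
tool_pos: [0.4501, -0.2743, 0.2337]
tool_rot: [-90.0, 0.2, 9.6]
force: [0.7, -0.1, 0.0]
grip_width: 0.087
```

Run:
```python
from h import *
o=env.get_obs();print(o["qpos"],o["tool_pos"],o["tool_rot"])
plan([([.4553,-.3305,.20],down(-9.7),30,),([.4553,-.3305,.078],down(-9.7),30,)],deg=8.5)
```

```text
[ -8.93184956   2.84150902  38.91801311 100.7090776   -1.69649837
  77.23829621  39.90324993] [ 0.45012072 -0.27430815  0.2336944 ] [-90.00265352   0.20110566   9.57206935]
[[-1.4, 11.2, -18.8], [0.01, 6.42, -0.07]]
[[0.7, 11.3, -18.8], [0.01, 6.43, -0.06]]
[[2.8, 11.2, -18.5], [0.02, 6.42, -0.07]]
--
[[0.0, 24.4, -0.0], [-0.0, 0.0, 0.0]]
[[0.0, 24.4, -0.0], [-0.0, 0.0, 0.0]]
[[0.0, 24.4, -0.0], [-0.0, 0.0, 0.0]]
[[0.0, 24.4, -0.0], [-0.0, 0.0, 0.0]]
[[0.0, 24.4, -0.0], [-0.0, 0.0, 0.0]]
--
```

Emit:
{"fn": "carry_out", "kwargs": {"targets": [[[0,10,-14],[0,5.5,0]],[[1,10,-14],[0,5,0]],[[2,8,-12],[0,4,0]],[[0,0,0],[0,0,0]],[[0,0,0],[0,0,0]],[[0,0,0],[0,0,0]]]}}

```text
time_s: 12.05
tool_pos: [0.4563, -0.3121, 0.2066]
tool_rot: [-90.0, 0.2, -4.5]
force: [-0.7, -0.8, 0.4]
grip_width: 0.0872
```

Run:
```python
from h import *
o=env.get_obs();print(o["qpos"],o["tool_pos"],o["tool_rot"])
a=env.read_camera("scene");b=env.read_camera("top")
f=lambda im,x,y:cv2.resize(im[y:y+100,x:x+130],(390,300),interpolation=cv2.INTER_CUBIC)[:,:,::-1]
cv2.imwrite("pics/b1.png",np.hstack([f(a,190,140),f(b,390,180)]))
z=overlay(a,"scene",hookpts(rl(0,0,28),12,-4),230,220,110,100,6)
cv2.imwrite("pics/b2.png",z)
plan([([.4553,-.3305,.078],down(-9.7),30,)],deg=8.5)
```

```text
[-6.19466623  8.10761139 41.61199816 99.63651558 -5.48073905 74.50578096
 32.14657959] [ 0.45628214 -0.31209657  0.20655722] [-90.00174769   0.17951025  -4.46776732]
[[0.2, 25.7, -3.7], [0.0, 1.04, -0.03]]
[[0.2, 25.7, -3.7], [0.0, 1.04, -0.03]]
[[0.3, 25.7, -3.7], [0.0, 1.04, -0.03]]
[[0.4, 25.7, -3.7], [0.0, 1.05, -0.04]]
[[0.4, 25.8, -3.6], [0.0, 1.04, -0.03]]
--
```

View pics/b1.png

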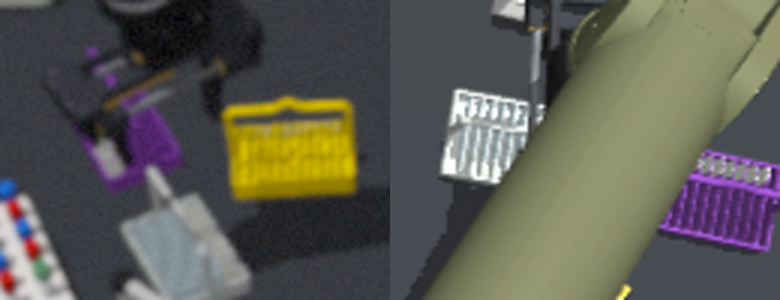

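View pics/b2.png

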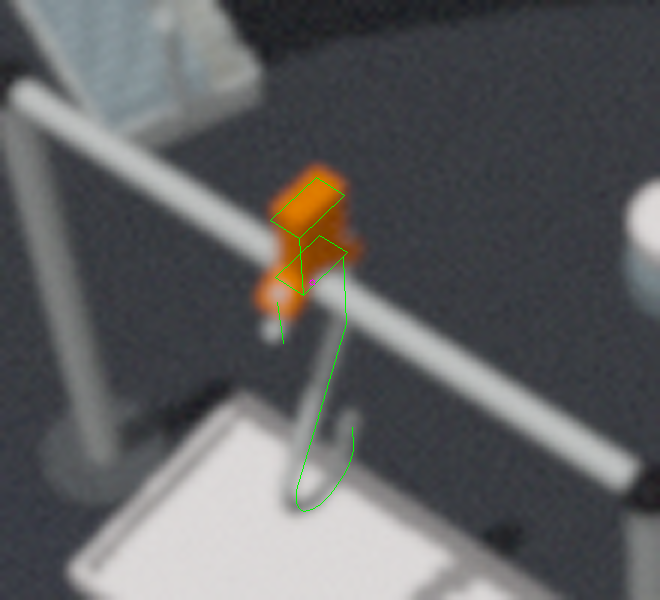

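Emit:
{"fn": "carry_out", "kwargs": {"targets": [[[0,15,-9],[0,2.6,0]],[[0.5,25,-9.5],[0,2.6,0]],[[1,25,0],[0,0,0]],[[0,25,0],[0,0,0]],[[0,20,0],[0,0,0]],[[0,12,0],[0,0,0]],[[0,6,0],[0,0,0]],[[0,0,0],[0,0,0]],[[0,0,0],[0,0,0]]]}}

```text
time_s: 13.05
tool_pos: [0.4552, -0.3317, 0.0787]
tool_rot: [-90.1, 0.2, -9.8]
force: [0.3, 0.8, 0.3]
grip_width: 0.0871
```

Run:
```python
from h import *
o=env.get_obs();print(o["tool_pos"],o["tool_rot"])
a=env.read_camera("scene");b=env.read_camera("top")
f=lambda im,x,y:cv2.resize(im[y:y+100,x:x+130],(390,300),interpolation=cv2.INTER_CUBIC)[:,:,::-1]
cv2.imwrite("pics/b3.png",np.hstack([f(a,190,150),f(b,390,180)]))
```

```text
[ 0.45518241 -0.33174366  0.07868638] [-90.05222835   0.15035329  -9.81175229]
```

View pics/b3.png

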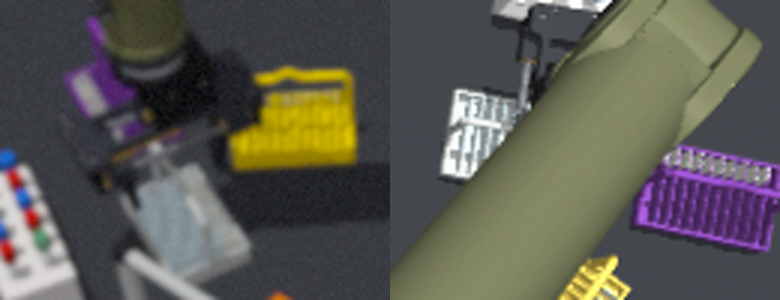

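Emit:
{"fn": "carry_out", "kwargs": {"targets": [[[0,0,0],[0,0,0]],[[0,0,0],[0,0,0]],[[0,0,0],[0,0,0]],[[0,0,0],[0,0,0]],[[0,0,0],[0,0,0]],[[0,0,0],[0,0,0]],[[0,0,0],[0,0,0]],[[0,0,0],[0,0,0]],[[0,0,0],[0,0,0]],[[0,0,0],[0,0,0]],[[0,0,0],[0,0,0]],[[0,0,0],[0,0,0]]], "jaw": 0, "squeeze": 50}}

```text
time_s: 14.35
tool_pos: [0.4548, -0.3312, 0.0779]
tool_rot: [-90.0, 0.2, -9.8]
force: [0.1, 1.8, -1.8]
grip_width: 0.0061
```

Emit:
{"fn": "carry_out", "kwargs": {"targets": [[[0,0,0],[0,0,0]],[[0,0,0],[0,0,0]],[[0,0,0],[0,0,0]],[[0,0,0],[0,0,0]],[[0,0,0],[0,0,0]]]}}

```text
time_s: 14.85
tool_pos: [0.4546, -0.3312, 0.0779]
tool_rot: [-90.0, 0.2, -9.8]
force: [0.6, -1.4, -1.4]
grip_width: 0.0067
```

Emit:
{"fn": "carry_out", "kwargs": {"targets": [[[0,-10,0],[0,0,0]],[[0,-20,0],[0,0,0]],[[0,-20,0],[0,0,0]],[[0,0,0],[0,0,0]],[[0,0,0],[0,0,0]]]}}

```text
time_s: 15.35
tool_pos: [0.4549, -0.3312, 0.128]
tool_rot: [-90.0, 0.2, -9.8]
force: [-0.7, 0.3, -3.2]
grip_width: 0.0065
```

Run:
```python
from h import *
o=env.get_obs();print(o["tool_pos"],o["tool_rot"],o["force"],o["grip_width"])
a=env.read_camera("scene");b=env.read_camera("top")
f=lambda im,x,y:cv2.resize(im[y:y+100,x:x+130],(390,300),interpolation=cv2.INTER_CUBIC)[:,:,::-1]
cv2.imwrite("pics/b4.png",np.hstack([f(a,190,150),f(b,390,180)]))
```

```text
[ 0.45485295 -0.33119369  0.12802515] [-90.01081729   0.19804872  -9.79260774] [-0.65158355  0.28536087 -3.22305255] 0.006528350855708687
```

View pics/b4.png

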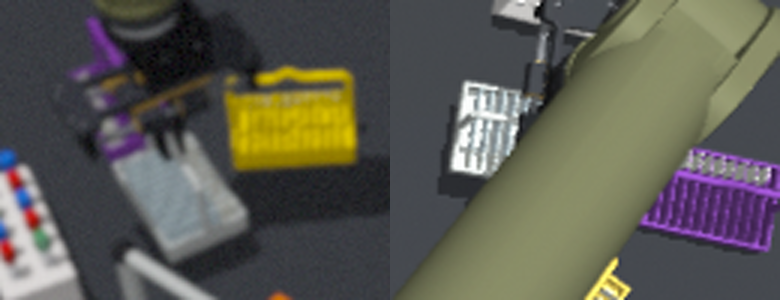

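Run:
```python
from h import *
plan([([.48,-.25,.128],down(-30),22),([.48,-.25,.080],down(-30),15)])
```

```text
[[2.9, -0.3, 21.0], [0.01, 5.05, -0.08]]
[[1.1, -0.3, 21.1], [0.01, 5.05, -0.08]]
[[-0.8, -0.3, 21.2], [0.01, 5.05, -0.08]]
[[-2.6, -0.2, 21.0], [0.01, 5.06, -0.09]]
--
[[-0.0, 12.0, 0.0], [0.0, -0.0, 0.0]]
[[-0.0, 12.0, 0.0], [0.0, -0.0, 0.0]]
[[-0.0, 12.0, 0.0], [0.0, -0.0, 0.0]]
[[-0.0, 12.0, 0.0], [0.0, -0.0, 0.0]]
--
```

Emit:
{"fn": "carry_out", "kwargs": {"targets": [[[1,0,8],[0,2,0]],[[2,0,18],[0,4,0]],[[0,0,20],[0,5,0]],[[-1,0,20],[0,5,0]],[[-2,0,18],[0,4.2,0]],[[0,10,0],[0,0,0]],[[0,14,0],[0,0,0]],[[0,12,0],[0,0,0]],[[0,8,0],[0,0,0]],[[0,4,0],[0,0,0]],[[0,0,0],[0,0,0]],[[0,0,0],[0,0,0]]]}}

```text
time_s: 16.65
tool_pos: [0.4804, -0.2515, 0.0801]
tool_rot: [-90.1, 0.2, -30.0]
force: [-0.5, 0.0, -1.6]
grip_width: 0.0065
```

Emit:
{"fn": "carry_out", "kwargs": {"targets": [[[0,2,0],[0,0,0]],[[0,0,0],[0,0,0]]]}}

```text
time_s: 16.85
tool_pos: [0.4805, -0.251, 0.0781]
tool_rot: [-90.1, 0.2, -30.0]
force: [0.2, 0.2, -3.2]
grip_width: 0.0065
```

Emit:
{"fn": "carry_out", "kwargs": {"targets": [[[0,1.5,0],[0,0,0]],[[0,0,0],[0,0,0]]]}}

```text
time_s: 17.05
tool_pos: [0.4807, -0.2513, 0.0776]
tool_rot: [-90.1, 0.2, -30.0]
force: [-2.1, 0.7, 4.8]
grip_width: 0.0067
```

Emit:
{"fn": "carry_out", "kwargs": {"targets": [[[0,0,0],[0,0,0]],[[0,0,0],[0,0,0]],[[0,0,0],[0,0,0]],[[0,0,0],[0,0,0]],[[0,0,0],[0,0,0]],[[0,-10,0],[0,0,0]],[[0,-30,0],[0,0,0]],[[0,-40,0],[0,0,0]],[[0,-40,0],[0,0,0]],[[0,0,0],[0,0,0]],[[0,0,0],[0,0,0]]], "jaw": 0.4}}

```text
time_s: 18.15
tool_pos: [0.4815, -0.2513, 0.1979]
tool_rot: [-90.0, 0.0, -30.0]
force: [-0.2, 0.0, 0.2]
grip_width: 0.0345
```

Run:
```python
from h import *
o=env.get_obs();print(o["qpos"],o["tool_pos"],o["tool_rot"],o["force"],o["grip_width"])
a=env.read_camera("scene");b=env.read_camera("top")
cv2.imwrite("pics/b5s.png",a[:,:,::-1]);cv2.imwrite("pics/b5t.png",b[:,:,::-1])
def rackL(x,y,yaw):
    R=Rt([0,0,yaw]); L=dict(a=[(42.5,65,22),(42.5,-65,22),(-42.5,-65,22),(-42.5,65,22),(42.5,65,22)],b=[(0,-63.5,10),(0,-63.5,90),(0,-16,90),(0,0,99),(0,16,90),(0,63.5,90),(0,63.5,10)])
    return {k:np.array(v)/1000@R.T+[x,y,0] for k,v in L.items()}
L=rackL(.4805,-.251,-30)
A=overlay(a,"scene",L,190,160,100,90,4);B=overlay(b,"top",L,380,180,100,90,4)
cv2.imwrite("pics/b5.png",np.hstack([A,B]))
```

```text
[-15.12459519   7.01024256  43.33451628 101.72955332  -4.98845164
  73.26983744  -0.55557408] [ 0.48146661 -0.25131369  0.1978746 ] [-9.00293961e+01  4.91470319e-02 -2.99944917e+01] [-0.17516456  0.03814593  0.20677681] 0.03453449223275165
```

View pics/b5.png

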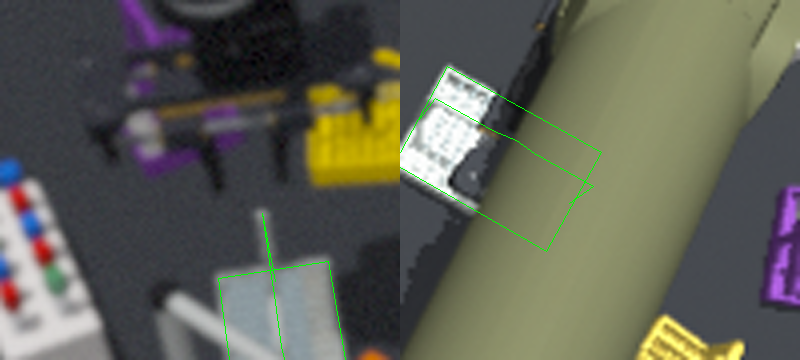

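```bash
cat >> h.py <<'E'
RK=np.array([.4805,-.251,0]); RHO=-30.; TH,PH,TT=20.,45.,10.
def box():
    return np.array([(sx*95,-dp,sz*37.5) for sx in(-1,1) for dp in(70,150) for sz in(-1,1)])/1000
E
python3 - <<'E'
from h import *
o=env.get_obs(); p0=o["tool_pos"];T0=Rt(o["tool_rot"]);q=o["qpos"]
T=toolR(TH,PH,RHO,-1); g=RK+[0,0,.09]+Rt([0,0,RHO])@[0,.032,0]
pre=g-T[:,1]*.1+[0,0,.07]
print("g",g,"pre",pre,"rot",np.linalg.norm(Ro.from_matrix(T0.T@T).as_rotvec(degrees=True)))
mid=np.array([.46,-.16,.26])
rows=plan([(mid,T0@Ro.from_rotvec(Ro.from_matrix(T0.T@T).as_rotvec()*.5).as_matrix(),40),(pre,T,40)],deg=8.)
p,R=p0,T0
for r in rows:
    if r=="--": continue
    p=p+R@np.array(r[0])/1000; R=R@Ro.from_rotvec(r[1],degrees=True).as_matrix()
    q,e,a=ik(p,R,q,reg=.02); P,_,el,w=fk(q,True); B=p+box()@R.T
    print(np.round(p,3),"minz %.3f maxx %.3f"%(B[:,2].min(),B[:,0].max()),np.round(q).astype(int),round(e+a,1),"w",np.round(w,2))
E
```

```text
g [ 0.4965     -0.22328719  0.09      ] pre [ 0.47431115 -0.12882679  0.18418448] rot 154.48719196534574
[[-6.3, -6.4, 6.8], [-4.21, -5.99, 2.47]]
[[-5.9, -6.7, 7.0], [-4.21, -5.99, 2.47]]
[[-5.4, -6.9, 7.1], [-4.21, -5.98, 2.47]]
[[-5.0, -7.2, 7.1], [-4.21, -5.99, 2.47]]
[[-4.6, -7.6, 7.1], [-4.21, -5.99, 2.48]]
[[-4.2, -7.9, 6.9], [-4.21, -5.98, 2.47]]
[[-3.8, -8.2, 6.8], [-4.21, -5.99, 2.48]]
[[-3.5, -8.5, 6.5], [-4.21, -5.98, 2.47]]
[[-3.1, -8.9, 6.2], [-4.21, -5.99, 2.48]]
[[-2.9, -9.1, 5.9], [-4.2, -5.98, 2.47]]
--
[[6.9, 2.7, 3.8], [-4.21, -5.99, 2.47]]
[[7.3, 2.2, 3.3], [-4.21, -5.99, 2.47]]
[[7.7, 1.6, 2.6], [-4.21, -5.98, 2.47]]
[[8.0, 1.1, 1.9], [-4.21, -5.99, 2.47]]
[[8.2, 0.6, 1.1], [-4.21, -5.99, 2.48]]
[[8.3, 0.2, 0.3], [-4.21, -5.98, 2.47]]
[[8.3, -0.1, -0.6], [-4.21, -5.99, 2.48]]
[[8.2, -0.4, -1.4], [-4.21, -5.98, 2.47]]
[[8.0, -0.6, -2.3], [-4.21, -5.99, 2.48]]
[[7.7, -0.7, -3.2], [-4.2, -5.98, 2.47]]
--
[ 0.478 -0.242  0.202] minz 0.264 maxx 0.591 [-16  10  42  99  -2  77   2] 0.0 w [ 0.5  -0.23  0.54]
[ 0.476 -0.232  0.209] minz 0.262 maxx 0.598 [-18  11  41  97 
[... 1117 characters left out ...]
.55 0.13 0.42]
[ 0.466 -0.148  0.23 ] minz 0.174 maxx 0.562 [-41  18  24 107  45  92  35] 0.0 w [0.54 0.14 0.39]
[ 0.467 -0.144  0.222] minz 0.162 maxx 0.546 [-42  19  23 110  48  91  37] 0.0 w [0.52 0.16 0.37]
[ 0.469 -0.141  0.215] minz 0.151 maxx 0.528 [-44  19  22 113  52  89  39] 0.0 w [0.5  0.17 0.34]
[ 0.47  -0.138  0.207] minz 0.141 maxx 0.510 [-45  19  21 116  55  88  42] 0.0 w [0.47 0.18 0.32]
[ 0.471 -0.135  0.199] minz 0.127 maxx 0.514 [-46  20  20 119  58  86  44] 0.0 w [0.45 0.19 0.3 ]
[ 0.473 -0.132  0.192] minz 0.114 maxx 0.519 [-48  20  19 122  62  85  46] 0.0 w [0.42 0.19 0.28]
[ 0.474 -0.129  0.184] minz 0.103 maxx 0.522 [-49  19  18 126  66  83  48] 0.0 w [0.4  0.19 0.27]
```

```bash
cat > s4.py <<'E'
from h import *
o=env.get_obs(); p0=o["tool_pos"];T0=Rt(o["tool_rot"])
for fl in (-1,1):
    T=toolR(TH,PH,RHO,fl); g=RK+[0,0,.09]+Rt([0,0,RHO])@[0,.032,0]
    pre=g-T[:,1]*.1+[0,0,.07]; d=T[:,1]
    a=np.cross([0,0,-1],d); ang=np.arctan2(np.linalg.norm(a),-d[2]); a/=np.linalg.norm(a)
    Tv=Ro.from_rotvec(-a*ang).as_matrix()@T
    print("fl",fl,"yaw",np.degrees(np.arctan2(Tv[1,0],Tv[0,0])),"tilt",np.degrees(ang))
    rows=plan([([.475,-.22,.26],Tv,40),([.47,-.16,.26],Ro.from_rotvec(a*ang*.5).as_matrix()@Tv,40),(pre,T,40)],deg=8.)
    p,R=p0,T0; q=o["qpos"]
    for r in rows:
        if r=="--": continue
        p=p+R@np.array(r[0])/1000; R=R@Ro.from_rotvec(r[1],degrees=True).as_matrix()
        q,e,aa=ik(p,R,q,reg=.02); P,_,el,w=fk(q,True); B=p+box()@R.T
        print(np.round(p,3),"minz %.3f maxx %.3f"%(B[:,2].min(),B[:,0].max()),np.round(q).astype(int),round(e+aa,1),"w",np.round(w,2))
E
python3 s4.py
```

```text
fl -1 yaw 117.65193393698158 tilt 76.00455464110858
[[-1.1, -3.4, 1.3], [-0.02, -7.77, -0.01]]
[[-0.9, -3.4, 1.4], [-0.02, -7.77, -0.01]]
[[-0.7, -3.4, 1.5], [-0.02, -7.77, -0.01]]
[[-0.5, -3.4, 1.6], [-0.02, -7.77, -0.01]]
[[-0.3, -3.4, 1.6], [-0.02, -7.77, -0.01]]
[[-0.0, -3.4, 1.6], [-0.02, -7.77, -0.01]]
[[0.2, -3.4, 1.6], [-0.02, -7.77, -0.01]]
[[0.4, -3.4, 1.6], [-0.02, -7.77, -0.01]]
[[0.6, -3.4, 1.5], [-0.02, -7.77, -0.02]]
[[0.8, -3.4, 1.4], [-0.02, -7.77, -0.02]]
[[1.0, -3.4, 1.3], [-0.02, -7.77, -0.01]]
[[1.2, -3.4, 1.1], [-0.02, -7.77, -0.02]]
[[1.3, -3.4, 1.0], [-0.02, -7.77, -0.02]]
[[1.4, -3.4, 0.8], [-0.02, -7.77, -0.01]]
[[1.5, -3.4, 0.6], [-0.02, -7.77, -0.02]]
[[1.6, -3.3, 0.4], [-0.01, -7.77, -0.02]]
[[1.6, -3.4, 0.1], [-0.02, -7.77, -0.01]]
[[1.6, -3.3, -0.1], [-0.01, -7.78, -0.02]]
[[1.6, -3.4, -0.3], [-0.02, -7.77, -0.01]]
--
[[11.1, 0.0, -4.7], [1.9, -0.0, 7.36]]
[[11.0, -1.6, -4.6], [1.89, -0.0, 7.36]]
[[10.7, -3.1, -4.6], [1.89, -0.0, 7.36]]
[[10.2, -4.6, -4.5], [1.9, -0.0, 7.36]]
[[9.5, -6.0, -4.2], [1.89, -0.0, 7.36]]
--
[[13.0, 8.3, -5.7], [1.89, -0.0, 7.
[... 4582 characters left out ...]
2  0.26 ] minz 0.269 maxx 0.538 [-30  -8  23 113  35  73 -79] 0.0 w [ 0.43 -0.    0.55]
[ 0.47 -0.16  0.26] minz 0.253 maxx 0.533 [-32  -8  19 116  42  74 -88] 0.0 w [0.42 0.04 0.53]
[ 0.471 -0.154  0.245] minz 0.221 maxx 0.531 [-33  -5  16 119  49  75 -98] 0.0 w [0.42 0.08 0.48]
[ 0.472 -0.147  0.23 ] minz 0.190 maxx 0.529 [ -35   -1   13  122   55   76 -107] 0.0 w [0.41 0.12 0.43]
[ 0.473 -0.141  0.215] minz 0.160 maxx 0.526 [ -38    4   12  124   60   79 -116] 0.0 w [0.4  0.15 0.38]
[ 0.473 -0.135  0.199] minz 0.131 maxx 0.524 [ -40   11   11  126   64   82 -125] 0.0 w [0.4  0.17 0.32]
[ 0.474 -0.129  0.184] minz 0.103 maxx 0.522 [ -42   19   11  126   67   85 -133] 0.0 w [0.4  0.19 0.27]
```

Emit:
{"fn": "carry_out", "kwargs": {"targets": [[[0,-3,0],[0,-5,0]],[[0,-6,0],[0,-8.5,0]],[[0,-6,0],[0,-8.5,0]],[[0,-6,0],[0,-8.5,0]],[[0,-6,0],[0,-8.5,0]],[[0,-6,0],[0,-8.5,0]],[[0,-6,0],[0,-8.5,0]],[[0,-6,0],[0,-8.5,0]],[[0,-6,0],[0,-8.5,0]],[[0,-6,0],[0,-8.5,0]],[[0,-5,0],[0,-8.5,0]],[[0,0,0],[0,-8.5,0]]]}}

```text
time_s: 19.45
tool_pos: [0.4806, -0.2509, 0.2574]
tool_rot: [-89.7, 0.1, 68.8]
force: [-0.7, 0.1, 0.8]
grip_width: 0.0347
```

Emit:
{"fn": "carry_out", "kwargs": {"targets": [[[0,0,0],[0,-8.5,0]],[[0,0,0],[0,-8.5,0]],[[0,0,0],[0,-8.5,0]],[[0,0,0],[0,-6,0]],[[0,0,0],[0,0,0]],[[0,0,0],[0,0,0]]]}}

```text
time_s: 20.05
tool_pos: [0.4805, -0.2508, 0.2573]
tool_rot: [-89.7, -0.1, 99.9]
force: [0.0, -0.3, -0.9]
grip_width: 0.0349
```

```bash
cat > s5.py <<'E'
from h import *
import sys
o=env.get_obs(); p0=o["tool_pos"];T0=Rt(o["tool_rot"]);print(np.round(o["qpos"],1),p0,o["tool_rot"])
b=env.read_camera("top")
L={}
R=Rt([0,0,RHO]); 
for k,v in dict(a=[(42.5,65,22),(42.5,-65,22),(-42.5,-65,22),(-42.5,65,22),(42.5,65,22)],b=[(0,-63.5,10),(0,-63.5,90),(0,-16,90),(0,0,99),(0,16,90),(0,63.5,90),(0,63.5,10)]).items(): L[k]=np.array(v)/1000@R.T+RK
A=overlay(env.read_camera("scene"),"scene",L,190,160,100,90,4);B=overlay(b,"top",L,380,180,100,90,4)
cv2.imwrite("pics/b6.png",np.hstack([A,B]))
T=toolR(TH,PH,RHO,-1); g=RK+[0,0,.09]+R@[0,.032,0]
pre=g-T[:,1]*.1+[0,0,.07]
rv=Ro.from_matrix(T0.T@T).as_rotvec(); print("rot",np.degrees(np.linalg.norm(rv)))
rows=plan([([.47,-.16,.26],T0@Ro.from_rotvec(rv*.5).as_matrix(),40),(pre,T,40)],deg=8.)
p,R=p0,T0; q=o["qpos"]
for r in rows:
    if r=="--": continue
    p=p+R@np.array(r[0])/1000; R=R@Ro.from_rotvec(r[1],degrees=True).as_matrix()
    q,e,aa=ik(p,R,q,reg=.02); P,_,el,w=fk(q,True); B=p+box()@R.T
    print(np.round(p,3),"minz %.3f maxx %.3f"%(B[:,2].min(),B[:,0].max()),np.round(q).astype(int),round(e+aa,1),"w",np.round(w,2))
E
python3 s5.py
```

```text
[ -9.    4.5  35.9  96.5  -2.6  80.2 127.1] [ 0.48052664 -0.25077658  0.25729841] [-8.96722940e+01 -9.69701469e-02  9.98512159e+01]
rot 77.81771583924684
[[18.3, -0.4, -1.0], [0.72, -1.48, 7.6]]
[[18.0, -2.9, -1.4], [0.72, -1.48, 7.6]]
[[17.5, -5.2, -1.9], [0.72, -1.48, 7.6]]
[[16.5, -7.5, -2.2], [0.72, -1.49, 7.6]]
[[15.4, -9.7, -2.5], [0.73, -1.48, 7.6]]
--
[[13.6, 8.2, -4.1], [0.71, -1.49, 7.6]]
[[14.5, 6.3, -4.5], [0.71, -1.49, 7.61]]
[[15.0, 4.3, -5.0], [0.71, -1.49, 7.6]]
[[15.4, 2.2, -5.4], [0.71, -1.49, 7.61]]
[[15.3, 0.0, -5.9], [0.7, -1.48, 7.6]]
--
[ 0.478 -0.233  0.258] minz 0.314 maxx 0.533 [-13   1  32 100   6  77 119] 0.0 w [ 0.48 -0.19  0.6 ]
[ 0.476 -0.214  0.258] minz 0.300 maxx 0.532 [-17  -2  27 104  16  74 110] 0.0 w [ 0.47 -0.13  0.59]
[ 0.474 -0.196  0.259] minz 0.285 maxx 0.531 [-20  -4  23 107  25  74 101] 0.0 w [ 0.46 -0.06  0.57]
[ 0.472 -0.178  0.259] minz 0.269 maxx 0.528 [-23  -5  18 111  33  75  92] 0.0 w [ 0.45 -0.01  0.55]
[ 0.47 -0.16  0.26] minz 0.253 maxx 0.526 [-26  -5  14 114  41  77  84] 0.0 w [0.44 0.05 0.53]
[ 0.471 -0.154  0.244] minz 0.222 maxx 0.526 [-28  -3  11 117  47  77  76] 0.0 w [0.43 0.09 0.48]
[ 0.471 -0.147  0.229] minz 0.190 maxx 0.525 [-30   1   9 120  54  78  68] 0.0 w [0.42 0.12 0.43]
[ 0.472 -0.141  0.214] minz 0.160 maxx 0.525 [-33   6   7 123  59  80  61] 0.0 w [0.42 0.15 0.38]
[ 0.473 -0.135  0.199] minz 0.131 maxx 0.523 [-35  11   6 125  64  83  53] 0.0 w [0.41 0.18 0.32]
[ 0.474 -0.129  0.184] minz 0.102 maxx 0.522 [-37  18   6 126  68  86  47] 0.0 w [0.4  0.19 0.27]
```

View pics/b6.png

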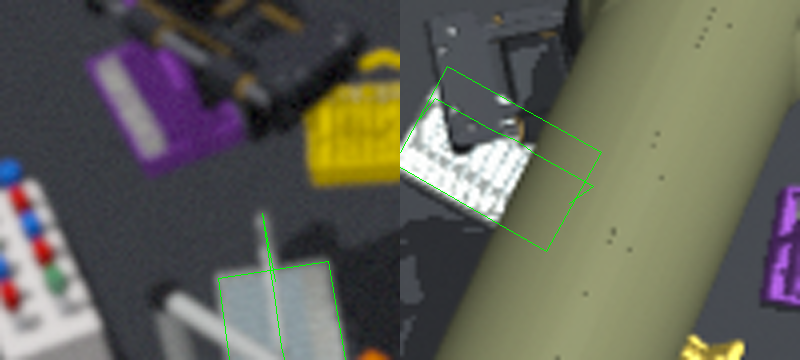

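Emit:
{"fn": "carry_out", "kwargs": {"targets": [[[18,-0.5,-1],[0.7,-1.5,7.6]],[[18,-3,-1.5],[0.7,-1.5,7.6]],[[17.5,-5,-2],[0.7,-1.5,7.6]],[[16.5,-7.5,-2],[0.7,-1.5,7.6]],[[15.5,-9.5,-2.5],[0.7,-1.5,7.6]],[[13.5,8,-4],[0.7,-1.5,7.6]],[[14.5,6.5,-4.5],[0.7,-1.5,7.6]],[[15,4.5,-5],[0.7,-1.5,7.6]],[[15.5,2,-5.5],[0.7,-1.5,7.6]],[[15.5,0,-6],[0.7,-1.5,7.6]],[[0,0,0],[0,0,0]],[[0,0,0],[0,0,0]]]}}

```text
time_s: 21.35
tool_pos: [0.4744, -0.1294, 0.184]
tool_rot: [-45.0, 70.0, 150.3]
force: [0.2, -0.1, 1.1]
grip_width: 0.0347
```

```bash
cat > s6.py <<'E'
from h import *
import sys
o=env.get_obs(); p0=o["tool_pos"];T0=Rt(o["tool_rot"]);print(np.round(o["qpos"],1),p0,o["tool_rot"],o["force"])
a=env.read_camera("scene");b=env.read_camera("top")
cv2.imwrite("pics/%s.png"%sys.argv[1],a[:,:,::-1]);cv2.imwrite("pics/%st.png"%sys.argv[1],b[:,:,::-1])
T=toolR(TH,PH,RHO,-1); g=RK+[0,0,.09]+Rt([0,0,RHO])@[0,.032,0]
pre=g-T[:,1]*.09
plan([(pre,T,20),(g+T[:,1]*TT/1000,T,15)])
E
python3 s6.py b7
```

```text
[-36.1  18.8   3.9 126.1  65.8  88.2  47.9] [ 0.4743907  -0.12936409  0.18402928] [-44.99717793  69.96134838 150.25335743] [ 0.15853373 -0.1078804   1.09759319]
[[17.2, 6.7, -4.1], [0.07, -0.11, 0.03]]
[[17.2, 6.6, -4.1], [0.07, -0.11, 0.03]]
[[17.2, 6.7, -4.2], [0.07, -0.1, 0.02]]
[[17.1, 6.6, -4.2], [0.07, -0.11, 0.03]]
--
[[0.0, 14.3, -0.0], [-0.0, 0.0, -0.0]]
[[0.0, 14.3, -0.0], [-0.0, 0.0, -0.0]]
[[0.0, 14.3, -0.0], [-0.0, 0.0, -0.0]]
[[0.0, 14.3, -0.0], [-0.0, 0.0, -0.0]]
[[0.0, 14.3, -0.0], [-0.0, 0.0, -0.0]]
[[0.0, 14.2, -0.0], [-0.0, 0.0, -0.0]]
[[0.0, 14.3, -0.0], [-0.0, 0.0, -0.0]]
--
```

View pics/b7.png

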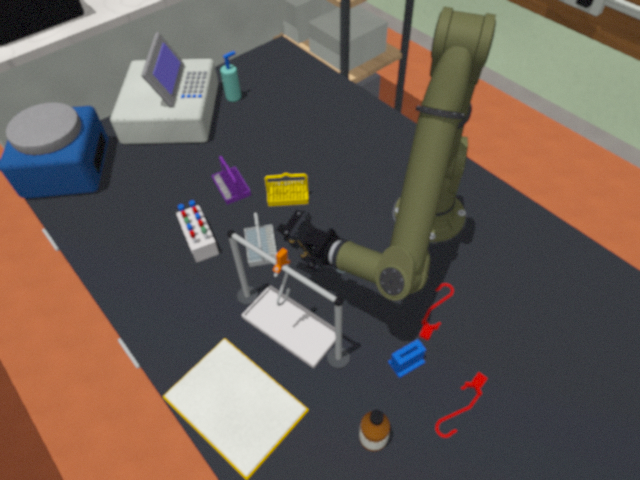

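View pics/b7t.png

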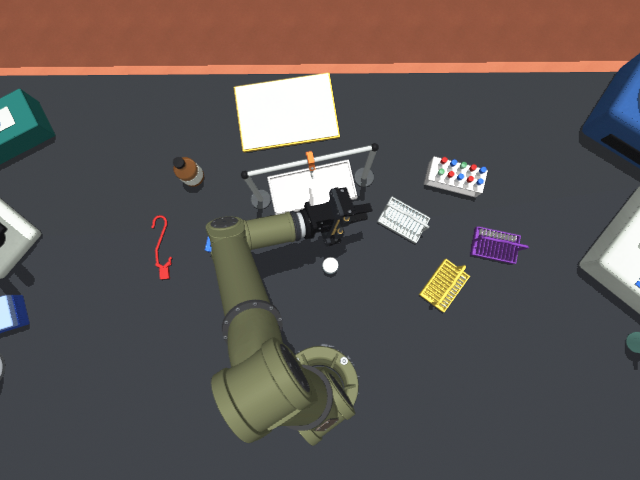

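Run:
```python
from h import *
a=cv2.imread("pics/b7.png")[:,:,::-1];b=cv2.imread("pics/b7t.png")[:,:,::-1]
R=Rt([0,0,RHO]);L={}
for k,v in dict(a=[(42.5,65,22),(42.5,-65,22),(-42.5,-65,22),(-42.5,65,22),(42.5,65,22)],b=[(0,-63.5,10),(0,-63.5,90),(0,-16,90),(0,0,99),(0,16,90),(0,63.5,90),(0,63.5,10)]).items(): L[k]=np.array(v)/1000@R.T+RK
A=overlay(a,"scene",L,220,195,80,90,5);B=overlay(b,"top",L,360,170,80,90,5)
cv2.imwrite("pics/b8.png",np.hstack([A,B]))
H=hookpts(rl(0,-2,28),12,-5)
cv2.imwrite("pics/b9.png",np.hstack([overlay(a,"scene",H,250,235,60,90,6),overlay(b,"top",H,285,135,60,90,6)]))
```

```text
(no output)
```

View pics/b8.png

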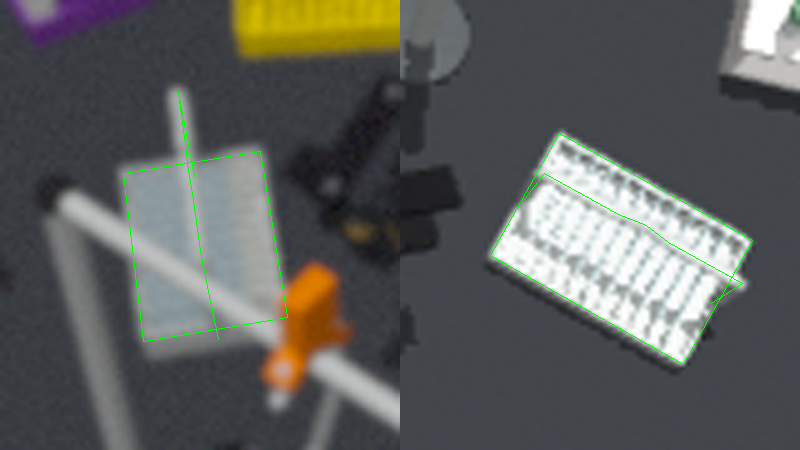

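View pics/b9.png

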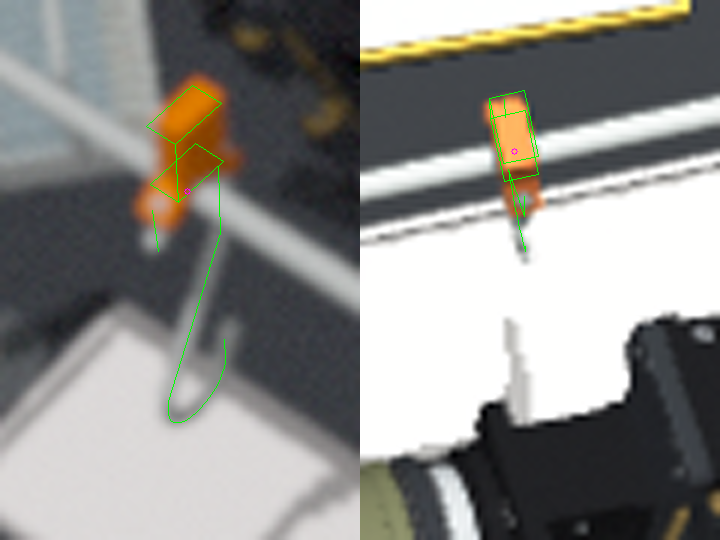

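```bash
sed -i 's/TH,PH,TT=20.,45.,10./TH,PH,TT=17.,45.,10./' h.py
python3 - <<'E'
from h import *
o=env.get_obs(); q=o["qpos"]
T=toolR(TH,PH,RHO,-1); g=RK+[0,0,.09]+Rt([0,0,RHO])@[0,.032,0]
pre=g-T[:,1]*.09
plan([(pre,T,20),(g+T[:,1]*TT/1000,T,15)])
for p in (pre,g+T[:,1]*.01):
    q,e,a=ik(p,T,q); print(np.round(q),e,a,"body min z",(p+box()@T.T)[:,2].min())
psi=-15
for x,z in((7,-113),(13,-147)):
    T3=toolR(TH,PH,RY+psi,-1); g3=rl(x,0,z)+Rt([0,0,RY+psi])@[0,.032,0]
    q,e,a=ik(g3+T3[:,1]*.01,T3,q); print(np.round(q),e,a)
    # clearance rail in box
    ys=np.linspace(-160,160,400); X=np.array([rl(0,y,0) for y in ys]); L=(X-(g3+T3[:,1]*.01))@T3*1000
    aa=np.abs(L[:,0])-95; bb=70+L[:,1]; cc=np.abs(L[:,2])-37.5
    print("clr",np.linalg.norm(np.maximum(np.c_[aa,bb,cc],0),axis=1).min()-6)
E
```

```text
[[18.0, 6.7, -4.1], [0.07, 0.42, 0.56]]
[[18.1, 6.5, -4.0], [0.07, 0.42, 0.56]]
[[18.2, 6.3, -3.8], [0.06, 0.42, 0.56]]
[[18.3, 6.2, -3.7], [0.07, 0.43, 0.55]]
--
[[0.0, 14.3, -0.0], [-0.0, -0.0, 0.0]]
[[0.0, 14.3, -0.0], [-0.0, -0.0, 0.0]]
[[0.0, 14.3, -0.0], [-0.0, -0.0, 0.0]]
[[0.0, 14.3, -0.0], [-0.0, -0.0, 0.0]]
[[0.0, 14.3, -0.0], [-0.0, -0.0, 0.0]]
[[0.0, 14.2, -0.0], [-0.0, -0.0, 0.0]]
[[0.0, 14.3, -0.1], [-0.0, -0.0, 0.0]]
--
[-36.  30.   5. 126.  70.  83.  34.] 0.00012708132510798155 0.00014378507968556593 body min z 0.024476455025485108
[-28.  33.  10. 127.  81.  75.  31.] 0.00010488976533717762 9.432251973101541e-05 body min z 0.003802653521833288
[-43.  24.  -1. 122.  83.  81.  44.] 0.00011923226337280357 0.00010315966227602953
clr -6.0
[-43.  29.  -1. 121.  84.  80.  40.] 3.765728506951876e-05 4.211571155344604e-05
clr 23.79805871147049
```

```bash
cat > s7.py <<'E'
from h import *
o=env.get_obs()
def clr(g,T,dmax,t=10):
    ys=np.linspace(-160,160,641); X=np.array([rl(0,y,0) for y in ys]); L=(X-(g+T[:,1]*t/1000))@T*1000
    aa=np.abs(L[:,0])-95; dep=-L[:,1]; bb=np.maximum(70-dep,dep-dmax); cc=np.abs(L[:,2])-37.5
    M=np.c_[aa,bb,cc]; return np.where((M>0).any(1),np.linalg.norm(np.maximum(M,0),axis=1),M.max(1)).min()-6
if __name__=="__main__":
  for th in (17,20,22,25):
   for ph in (35,40,45):
    T=toolR(th,ph,RHO,-1); g=RK+[0,0,.09]+Rt([0,0,RHO])@[0,.032,0]; q1,e1,a1=ik(g+T[:,1]*.01,T,o["qpos"])
    s="th%d ph%d minz %.0f q4 %d err %.1f |"%(th,ph,(g+T[:,1]*.01+box()@T.T)[:,2].min()*1000,q1[3],e1+a1)
    for psi in (0,-7,-15):
      T3=toolR(th,ph,RY+psi,-1); g3=rl(7,0,-113)+Rt([0,0,RY+psi])@[0,.032,0]
      q,e,a=ik(g3+T3[:,1]*.01,T3,q1)
      s+=" psi%d c110 %.0f c150 %.0f c200 %.0f q4 %d e%.1f |"%(psi,clr(g3,T3,110),clr(g3,T3,150),clr(g3,T3,200),q[3],e+a)
    print(s)
E
python3 s7.py
```

```text
th17 ph35 minz 7 q4 135 err 0.0 | psi0 c110 5 c150 5 c200 5 q4 137 e7.1 | psi-7 c110 1 c150 1 c200 1 q4 135 e0.0 | psi-15 c110 -4 c150 -5 c200 -5 q4 129 e0.0 |
th17 ph40 minz 6 q4 131 err 0.0 | psi0 c110 5 c150 5 c200 5 q4 137 e0.1 | psi-7 c110 1 c150 0 c200 0 q4 132 e0.0 | psi-15 c110 -3 c150 -6 c200 -6 q4 125 e0.0 |
th17 ph45 minz 4 q4 127 err 0.0 | psi0 c110 5 c150 5 c200 5 q4 134 e0.0 | psi-7 c110 1 c150 -0 c200 -0 q4 128 e0.0 | psi-15 c110 -3 c150 -7 c200 -7 q4 121 e0.0 |
th20 ph35 minz 10 q4 134 err 0.0 | psi0 c110 3 c150 3 c200 3 q4 137 e5.6 | psi-7 c110 -2 c150 -2 c200 -2 q4 135 e0.0 | psi-15 c110 -7 c150 -9 c200 -9 q4 128 e0.0 |
th20 ph40 minz 8 q4 131 err 0.0 | psi0 c110 3 c150 3 c200 3 q4 136 e0.0 | psi-7 c110 -2 c150 -3 c200 -3 q4 131 e0.0 | psi-15 c110 -7 c150 -10 c200 -10 q4 125 e0.0 |
th20 ph45 minz 6 q4 127 err 0.0 | psi0 c110 3 c150 3 c200 3 q4 133 e0.0 | psi-7 c110 -2 c150 -3 c200 -3 q4 127 e0.0 | psi-15 c110 -7 c150 -10 c200 -11 q4 121 e0.0 |
th22 ph35 minz 12 q4 134 err 0.0 | psi0 c110 1 c150 1 c200 1 q4 137 e4.3 | psi-7 c110 -4 c150 -4 c200 -4 q4 134 e0.0 | psi-1
[... 182 characters left out ...]
13 c200 -13 q4 124 e0.0 |
th22 ph45 minz 8 q4 126 err 0.0 | psi0 c110 1 c150 1 c200 1 q4 133 e0.0 | psi-7 c110 -4 c150 -6 c200 -6 q4 127 e0.0 | psi-15 c110 -9 c150 -13 c200 -14 q4 120 e0.0 |
th25 ph35 minz 16 q4 134 err 0.0 | psi0 c110 -2 c150 -2 c200 -2 q4 137 e2.2 | psi-7 c110 -7 c150 -8 c200 -8 q4 133 e0.0 | psi-15 c110 -12 c150 -16 c200 -16 q4 127 e0.0 |
th25 ph40 minz 13 q4 130 err 0.0 | psi0 c110 -2 c150 -2 c200 -2 q4 135 e0.0 | psi-7 c110 -7 c150 -9 c200 -9 q4 130 e0.0 | psi-15 c110 -12 c150 -16 c200 -17 q4 123 e0.0 |
th25 ph45 minz 11 q4 126 err 0.0 | psi0 c110 -2 c150 -2 c200 -2 q4 132 e0.0 | psi-7 c110 -7 c150 -9 c200 -9 q4 126 e0.0 | psi-15 c110 -12 c150 -16 c200 -19 q4 120 e0.0 |
```

```bash
sed -i 's/TH,PH,TT=17.,45.,10./TH,PH,TT=22.,45.,10./' h.py
cat > s8.py <<'E'
from h import *
from s7 import clr
o=env.get_obs()
T=toolR(TH,PH,RHO,-1); g=RK+[0,0,.09]+Rt([0,0,RHO])@[0,.032,0]; q1,e1,a1=ik(g+T[:,1]*.01,T,o["qpos"])
def bailpose(x,y,z,psi,dl):
    """bail peak at rail-frame (x,y,z) mm, rack yaw RY+psi, pitch -dl (fingers up). returns TCP,T,g"""
    Rr=Rt([0,-dl,RY+psi]); Rg=Rt([0,0,RY+psi])
    T=Rr@Rt([0,0,-(RY+psi)])@toolR(TH,PH,RY+psi,-1) if False else Rr@(toolR(TH,PH,0,-1))
    gg=rl(x,y,z)+Rr@np.array([0,.032,-.009]); return gg+T[:,1]*TT/1000,T,gg
if __name__=="__main__":
  for psi in (0,-8,-15):
    for dl in (0,8,12,16):
      q=q1; s="psi%d dl%d "%(psi,dl)
      for x,z in((-60,-104),(7,-104),(10,-120),(13,-134)):
        p,T3,g3=bailpose(x,-1,z,psi,dl); q,e,a=ik(p,T3,q); s+=" | c%.0f %.0f %s e%.1f"%(clr(g3,T3,120),clr(g3,T3,180),np.round(q).astype(int),e+a)
      print(s)
  # pre-pick rows
  pre=g-T[:,1]*.09
  plan([(pre,T,20),(g+T[:,1]*TT/1000,T,15)])
E
python3 s8.py
```

```text
psi0 dl0  | c38 38 [-112   31   68  137   71   48   50] e5.0 | c1 1 [-103   37   66  132   76   41   48] e0.0 | c15 15 [-101   39   64  132   77   39   45] e0.0 | c27 27 [-99  42  62 132  77  38  43] e0.0
psi0 dl8  | c48 48 [-113   45   68  137   68   43   39] e6.9 | c7 7 [-106   49   68  133   77   36   34] e0.0 | c21 21 [-104   52   66  133   77   35   31] e0.0 | c34 34 [-103   54   64  132   77   34   29] e0.0
psi0 dl12  | c54 54 [-114   53   68  137   65   40   34] e7.1 | c9 9 [-106   55   68  133   77   34   27] e0.0 | c24 24 [-105   57   66  133   77   34   24] e0.0 | c37 37 [-103   59   64  132   77   33   22] e0.0
psi0 dl16  | c60 60 [-115   60   68  137   63   37   29] e6.7 | c10 10 [-107   61   68  133   76   33   21] e0.0 | c26 26 [-106   63   66  133   76   32   18] e0.0 | c39 39 [-104   65   65  132   75   32   17] e0.0
psi-8 dl0  | c26 26 [-43  14  -5 134  83  78  46] e0.0 | c-5 -7 [-41  19  -3 127  86  75  49] e0.0 | c9 7 [-41  21  -3 126  87  75  47] e0.0 | c21 18 [-41  23  -3 126  88  75  45] e0.0
psi-8 dl8  | c35 35 [-45  18  -5 135  87  82  35] e0.0 | c2 2 [-42  22
[... 977 characters left out ...]
 30  -1 122  87  84  33] e0.0 | c31 30 [-43  32  -1 121  87  84  32] e0.0
psi-15 dl16  | c35 35 [-47  25  -2 130  84  89  26] e0.0 | c6 6 [-45  29   0 122  88  87  30] e0.0 | c22 21 [-44  32   0 122  88  86  28] e0.0 | c36 35 [-44  34   0 121  88  86  27] e0.0
[[16.6, 6.7, -4.1], [0.07, -0.46, -0.33]]
[[16.6, 6.8, -4.2], [0.07, -0.46, -0.33]]
[[16.5, 6.8, -4.4], [0.07, -0.46, -0.33]]
[[16.4, 6.9, -4.6], [0.07, -0.46, -0.32]]
--
[[-0.0, 14.3, 0.0], [0.0, 0.0, -0.0]]
[[-0.0, 14.3, 0.0], [0.0, 0.0, -0.0]]
[[-0.0, 14.3, 0.0], [0.0, 0.0, -0.0]]
[[-0.0, 14.3, 0.0], [0.0, 0.0, -0.0]]
[[-0.0, 14.3, 0.0], [0.0, 0.0, -0.0]]
[[-0.0, 14.3, 0.0], [0.0, 0.0, -0.0]]
[[-0.0, 14.2, 0.1], [0.0, 0.0, -0.0]]
--
```

Emit:
{"fn": "carry_out", "kwargs": {"targets": [[[12,5,-3],[0.1,-0.5,-0.4]],[[18,7,-4.5],[0.1,-0.5,-0.4]],[[18,7.2,-4.8],[0.1,-0.5,-0.4]],[[13,5.5,-3.6],[0,-0.3,-0.1]],[[5,2.5,-1.4],[0,0,0]],[[0,14,0],[0,0,0]],[[0,15,0],[0,0,0]],[[0,15,0],[0,0,0]],[[0,10,0],[0,0,0]],[[0,0,0],[0,0,0]],[[0,0,0],[0,0,0]]]}}

```text
time_s: 22.55
tool_pos: [0.4874, -0.1893, 0.0973]
tool_rot: [-44.0, 67.9, 151.0]
force: [-0.3, 0.4, -0.2]
grip_width: 0.0348
```

```bash
python3 s6.py c1
python3 - <<'E'
import cv2,numpy as np
a=cv2.imread("pics/c1.png");b=cv2.imread("pics/c1t.png")
f=lambda im,x,y:cv2.resize(im[y:y+90,x:x+100],(400,360),interpolation=cv2.INTER_CUBIC)
cv2.imwrite("pics/c1z.png",np.hstack([f(a,220,190),f(b,340,170)]))
E
```

```text
[-31.2  28.7   7.  127.2  71.2  78.2  41.3] [ 0.48737739 -0.18929075  0.09730776] [-44.04973395  67.87151118 150.98331491] [-0.30078524  0.38746029 -0.2377963 ]
[[-0.9, -17.8, -0.0], [0.02, 0.12, -0.06]]
[[-0.9, -17.8, -0.0], [0.01, 0.12, -0.06]]
[[-1.0, -17.9, -0.1], [0.02, 0.12, -0.05]]
--
[[0.0, 14.3, 0.0], [-0.0, -0.0, -0.0]]
[[0.0, 14.3, 0.0], [-0.0, -0.0, -0.0]]
[[0.0, 14.3, 0.0], [-0.0, -0.0, -0.0]]
[[0.0, 14.3, 0.0], [-0.0, -0.0, -0.0]]
[[0.0, 14.3, 0.0], [-0.0, -0.0, -0.0]]
[[0.0, 14.3, 0.0], [-0.0, -0.0, -0.0]]
[[0.1, 14.2, 0.0], [-0.0, -0.0, -0.0]]
--
```

View pics/c1z.png

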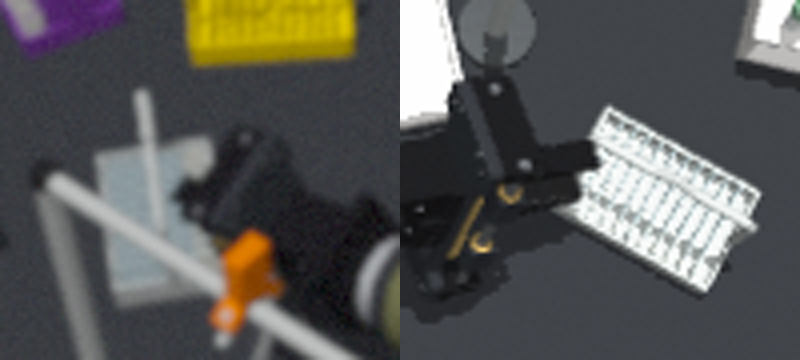

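Emit:
{"fn": "carry_out", "kwargs": {"targets": [[[-1.4,12,0],[0,0.2,-0.1]],[[-1.4,14,0],[0,0.2,-0.1]],[[0,12,0],[0,0,0]],[[0,8,0],[0,0,0]],[[0,0,0],[0,0,0]],[[0,0,0],[0,0,0]]]}}

```text
time_s: 23.25
tool_pos: [0.4981, -0.2331, 0.0876]
tool_rot: [-45.1, 68.0, 149.9]
force: [-0.7, -0.2, -0.2]
grip_width: 0.0345
```

```bash
python3 s6.py c2 | head -1
python3 - <<'E'
from h import *
o=env.get_obs();T=toolR(TH,PH,RHO,-1); g=RK+[0,0,.09]+Rt([0,0,RHO])@[0,.032,0]
R=Rt(o["tool_rot"]); print("bar in tool mm",R.T@(g-o["tool_pos"])*1000, "rot err",Ro.from_matrix(R.T@T).as_rotvec(degrees=True),"bodyminz",(o["tool_pos"]+box()@R.T)[:,2].min())
a=cv2.imread("pics/c2.png");b=cv2.imread("pics/c2t.png")
f=lambda im,x,y:cv2.resize(im[y:y+90,x:x+100],(400,360),interpolation=cv2.INTER_CUBIC)
cv2.imwrite("pics/c2z.png",np.hstack([f(a,220,190),f(b,340,170)]))
E
```

```text
[-27.8  29.9   9.8 127.5  75.8  74.   40.3] [ 0.49806958 -0.23305742  0.0876205 ] [-45.05461149  68.00258006 149.89815522] [-0.73742253 -0.17956617 -0.21749274]
bar in tool mm [ 0.15097606 -9.58205363 -0.16658966] rot err [ 0.03204675 -0.03146648  0.02270605] bodyminz 0.008224179952618343
```

View pics/c2z.png

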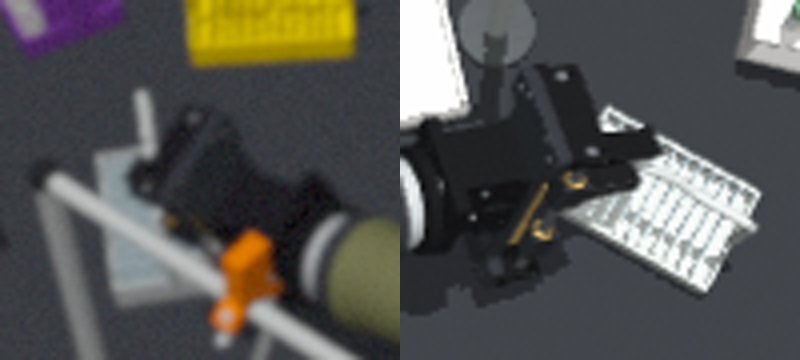

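Positioned around the bar (wire about 9.6 mm behind the TCP). Close.

Emit:
{"fn": "carry_out", "kwargs": {"targets": [[[0,0,0],[0,0,0]],[[0,0,0],[0,0,0]],[[0,0,0],[0,0,0]],[[0,0,0],[0,0,0]],[[0,0,0],[0,0,0]],[[0,0,0],[0,0,0]],[[0,0,0],[0,0,0]],[[0,0,0],[0,0,0]],[[0,0,0],[0,0,0]],[[0,0,0],[0,0,0]]], "jaw": 0, "squeeze": 60}}

```text
time_s: 24.35
tool_pos: [0.4983, -0.2327, 0.0877]
tool_rot: [-45.1, 68.0, 149.9]
force: [-0.6, 1.7, 0.3]
grip_width: 0.0065
```

Run:
```python
from h import *
o=env.get_obs(); print(o["tool_pos"],o["tool_rot"],o["force"],o["grip_width"])
p=o["tool_pos"]; R=Rt(o["tool_rot"])
plan([(p+[0,0,.1],R,20)])
```

```text
[ 0.49827308 -0.23267494  0.08770008] [-45.1131526   68.01171576 149.88130877] [-0.57182701  1.73712913  0.25727004] 0.006524009409337118
[[-18.5, -5.3, 5.3], [0.0, 0.0, 0.0]]
[[-18.6, -5.3, 5.3], [0.0, 0.0, 0.0]]
[[-18.5, -5.3, 5.3], [0.0, 0.0, 0.0]]
[[-18.6, -5.3, 5.3], [0.0, 0.0, 0.0]]
[[-18.5, -5.3, 5.2], [0.0, 0.0, 0.0]]
--
```

Emit:
{"fn": "carry_out", "kwargs": {"targets": [[[-6,-1.7,1.7],[0,0,0]],[[-14,-4,4],[0,0,0]],[[-18.5,-5.3,5.3],[0,0,0]],[[-18.5,-5.3,5.3],[0,0,0]],[[-18.5,-5.3,5.3],[0,0,0]],[[-12,-3.5,3.5],[0,0,0]],[[-5,-1.4,1.4],[0,0,0]],[[0,0,0],[0,0,0]],[[0,0,0],[0,0,0]]]}}

```text
time_s: 25.25
tool_pos: [0.4978, -0.2328, 0.1868]
tool_rot: [-45.1, 68.0, 149.9]
force: [0.2, 0.7, -3.1]
grip_width: 0.0066
```

```bash
cat >> h.py <<'E'
def rackL(G,Rr,gy=32):
    """G = bar grip point world, Rr rack rotation"""
    o=np.array(G)-Rr@np.array([0,gy,90])/1000; L={}
    for k,v in dict(a=[(42.5,65,22),(42.5,-65,22),(-42.5,-65,22),(-42.5,65,22),(42.5,65,22)],c=[(42.5,65,0),(42.5,-65,0),(-42.5,-65,0),(-42.5,65,0),(42.5,65,0)],b=[(0,-63.5,10),(0,-63.5,90),(0,-16,90),(0,0,99),(0,16,90),(0,63.5,90),(0,63.5,10)]).items(): L[k]=np.array(v)/1000@Rr.T+o
    return L
def heldrack(o):
    R=Rt(o["tool_rot"]); Rr=R@toolR(TH,PH,0,-1).T; G=o["tool_pos"]-R[:,1]*.0096
    return rackL(G,Rr),Rr
E
python3 - <<'E'
from h import *
o=env.get_obs(); print(np.round(o["qpos"],1),o["tool_pos"],o["tool_rot"],o["force"],o["wrist_torque"],o["grip_width"])
a=env.read_camera("scene");b=env.read_camera("top")
L,Rr=heldrack(o)
cv2.imwrite("pics/c3.png",np.hstack([overlay(a,"scene",L,215,170,100,90,4),overlay(b,"top",L,370,170,100,90,4)]))
E
```

```text
[-28.4  16.2  10.4 128.   74.6  78.5  52.9] [ 0.49778217 -0.23279117  0.18678471] [-45.09061065  67.95328378 149.89029422] [ 0.1798637   0.70769939 -3.08103527] [ 1.73855023  0.31717677 -0.00690947] 0.006624390478071495
```

View pics/c3.png

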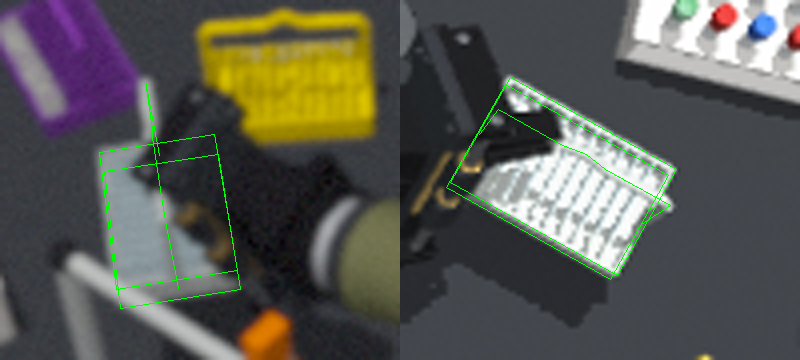

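```bash
cat > s9.py <<'E'
from h import *
from s7 import clr
GT=9.6
def bp(x,y,z,psi,dl):
    Rr=Rt([0,-dl,RY+psi]); T=Rr@toolR(TH,PH,0,-1); gg=rl(x,y,z)+Rr@np.array([0,.032,-.009]); return gg+T[:,1]*GT/1000,T,gg
def go(wps,deg=7.):
    o=env.get_obs(); L,Rr=heldrack(o); pk=L["b"][3]; print("peak rail mm",np.round((pk-RM)@Rt([0,0,RY])*1000,1),"rpy",np.round(Ro.from_matrix(Rr).as_euler("xyz",degrees=True),1))
    W=[]
    for w in wps:
        p,T,g=bp(*w[:5]); W.append((p,T,w[5]))
    rows=plan(W,deg=deg); p,R,q=np.array(o["tool_pos"]),Rt(o["tool_rot"]),o["qpos"]
    for r in rows:
        if r=="--": print("-"); continue
        p=p+R@np.array(r[0])/1000; R=R@Ro.from_rotvec(r[1],degrees=True).as_matrix(); q,e,a=ik(p,R,q,reg=.02); B=p+box()@R.T
        print(np.round(q).astype(int),round(e+a,1),"minz %.3f minx %.3f clr %.0f"%(B[:,2].min(),B[:,0].min(),clr(p-R[:,1]*.01,R,150)))
E
python3 - <<'E'
from s9 import *
go([(-110,-80,-80,-20,8,25),(-110,-1,-85,-8,16,25),(-60,-1,-102,-8,16,20)])
E
```

```text
peak rail mm [-154.  -245.3  -87.2] rpy [ -0.    0.1 -30. ]
[[3.1, -20.9, -6.2], [-2.62, 0.1, 1.31]]
[[2.6, -20.7, -7.2], [-2.62, 0.1, 1.3]]
[[2.2, -20.4, -8.1], [-2.62, 0.1, 1.31]]
[[1.7, -20.0, -9.0], [-2.62, 0.1, 1.3]]
[[1.3, -19.6, -9.9], [-2.62, 0.11, 1.31]]
[[0.9, -19.2, -10.8], [-2.62, 0.1, 1.3]]
[[0.5, -18.7, -11.6], [-2.62, 0.11, 1.31]]
[[0.0, -18.2, -12.5], [-2.62, 0.1, 1.3]]
--
[[2.8, -18.5, -8.2], [-2.96, 1.04, 1.78]]
[[2.4, -18.2, -9.1], [-2.96, 1.04, 1.78]]
[[2.0, -17.7, -10.0], [-2.95, 1.04, 1.78]]
[[1.7, -17.3, -10.9], [-2.96, 1.04, 1.77]]
--
[[3.9, 10.4, -13.7], [0.0, 0.0, 0.0]]
[[3.9, 10.4, -13.6], [0.0, 0.0, 0.0]]
[[3.9, 10.4, -13.7], [0.0, 0.0, 0.0]]
--
[-30  16   9 129  78  77  49] 0.0 minz 0.108 minx 0.394 clr 64
[-32  15   8 130  79  78  47] 0.0 minz 0.108 minx 0.388 clr 63
[-34  14   7 132  79  79  46] 0.0 minz 0.108 minx 0.383 clr 62
[-35  14   5 133  80  80  44] 0.0 minz 0.108 minx 0.378 clr 62
[-37  13   4 134  80  81  42] 0.0 minz 0.108 minx 0.373 clr 62
[-39  13   3 135  81  81  41] 0.0 minz 0.108 minx 0.369 clr 62
[-41  13   1 135  81  82  39] 0.0 minz 0.108 minx 0.364 clr 62
[-42  14   0 136  82  83  38] 0.0 minz 0.108 minx 0.361 clr 62
-
[-45  14   0 137  83  84  35] 0.2 minz 0.106 minx 0.353 clr 70
[-72  17  24 137  79  80  32] 2.6 minz 0.104 minx 0.345 clr 78
[-115   45   68  137   59   52   39] 2.8 minz 0.101 minx 0.339 clr 86
[-119   50   68  137   56   50   37] 4.5 minz 0.099 minx 0.332 clr 94
-
[-117   52   68  137   59   47   35] 0.7 minz 0.093 minx 0.349 clr 77
[-115   53   67  136   60   45   34] 0.0 minz 0.088 minx 0.365 clr 61
[-112   55   66  134   60   44   34] 0.0 minz 0.082 minx 0.381 clr 46
-
```

Run:
```python
from s9 import *
go([(-80,-80,-82,-22,8,25),(-60,-1,-98,-12,16,25)])
```

```text
peak rail mm [-154.  -245.3  -87.2] rpy [ -0.    0.1 -30. ]
[[2.2, -20.7, -10.0], [-2.38, 0.16, 1.25]]
[[1.8, -20.3, -10.8], [-2.38, 0.16, 1.25]]
[[1.4, -19.9, -11.6], [-2.38, 0.16, 1.25]]
[[1.0, -19.5, -12.4], [-2.38, 0.16, 1.25]]
[[0.7, -18.9, -13.2], [-2.38, 0.16, 1.25]]
[[0.3, -18.4, -14.0], [-2.39, 0.16, 1.25]]
[[-0.1, -17.8, -14.8], [-2.38, 0.16, 1.26]]
[[-0.4, -17.1, -15.5], [-2.39, 0.15, 1.25]]
--
[[4.4, -16.3, -12.7], [-2.46, 1.1, 1.72]]
[[4.2, -15.9, -13.3], [-2.46, 1.1, 1.72]]
[[4.0, -15.4, -13.9], [-2.47, 1.11, 1.72]]
[[3.9, -14.8, -14.5], [-2.46, 1.1, 1.72]]
--
[-30  16  10 128  78  77  49] 0.0 minz 0.107 minx 0.399 clr 60
[-32  16   8 129  78  78  48] 0.0 minz 0.107 minx 0.397 clr 55
[-33  16   7 130  79  79  46] 0.0 minz 0.107 minx 0.396 clr 50
[-35  16   6 130  79  80  45] 0.0 minz 0.107 minx 0.395 clr 46
[-37  16   4 130  80  81  43] 0.0 minz 0.107 minx 0.394 clr 41
[-38  16   3 131  80  81  42] 0.0 minz 0.107 minx 0.394 clr 37
[-40  17   2 131  81  82  41] 0.0 minz 0.107 minx 0.394 clr 33
[-41  17   1 131  82  83  39] 0.0 minz 0.106 minx 0.394 clr 29
-
[-43  19   0 131  83  84  36] 0.0 minz 0.101 minx 0.392 clr 30
[-44  20  -1 132  84  85  32] 0.0 minz 0.096 minx 0.390 clr 32
[-46  22  -2 132  85  87  29] 0.0 minz 0.091 minx 0.389 clr 35
[-47  23  -2 132  87  88  26] 0.0 minz 0.086 minx 0.388 clr 38
-
```

Emit:
{"fn": "carry_out", "kwargs": {"targets": [[[1,-10,-5],[-1.2,0.1,0.6]],[[2,-20.5,-10],[-2.4,0.2,1.3]],[[1.6,-20,-11],[-2.4,0.2,1.3]],[[1.3,-20,-12],[-2.4,0.2,1.2]],[[1,-19,-12.5],[-2.4,0.2,1.2]],[[0.5,-19,-13.5],[-2.4,0.1,1.2]],[[0,-18,-14.5],[-2.4,0.1,1.3]],[[0,-17.5,-15],[-2.4,0.1,1.2]],[[0,-9,-8],[-1.2,0.1,0.6]],[[0,0,0],[0,0,0]],[[0,0,0],[0,0,0]]]}}

```text
time_s: 26.45
tool_pos: [0.5284, -0.0513, 0.1938]
tool_rot: [-45.4, 76.1, 169.6]
force: [-0.3, -0.6, -2.7]
grip_width: 0.0063
```

Run:
```python
from s9 import *
o=env.get_obs(); print(np.round(o["qpos"]),o["force"],o["grip_width"])
go([(-60,-1,-98,-12,16,20)])
```

```text
[-42.  18.   1. 131.  79.  85.  41.] [-0.30546793 -0.58984449 -2.72309112] 0.0063175130815951224
peak rail mm [-81.5 -80.1 -81.2] rpy [  0.1  -8.1 -10. ]
[[3.7, -12.9, -10.5], [-1.96, 0.86, 1.38]]
[[3.5, -12.6, -10.8], [-1.96, 0.86, 1.38]]
[[3.4, -12.3, -11.2], [-1.96, 0.86, 1.38]]
[[3.3, -12.0, -11.6], [-1.96, 0.86, 1.38]]
[[3.2, -11.7, -12.0], [-1.96, 0.86, 1.38]]
--
[-42  18   0 132  83  84  36] 0.0 minz 0.103 minx 0.391 clr 31
[-44  19  -1 132  84  85  34] 0.0 minz 0.099 minx 0.390 clr 32
[-45  20  -1 132  85  86  31] 0.0 minz 0.095 minx 0.389 clr 34
[-46  22  -2 132  86  87  28] 0.0 minz 0.090 minx 0.389 clr 36
[-47  23  -2 132  87  88  26] 0.0 minz 0.086 minx 0.388 clr 38
-
```

Emit:
{"fn": "carry_out", "kwargs": {"targets": [[[2,-7,-5.5],[-1,0.4,0.7]],[[3.5,-12.5,-10.5],[-2,0.9,1.4]],[[3.5,-12.5,-11],[-2,0.9,1.4]],[[3.4,-12,-11.5],[-2,0.9,1.4]],[[3.2,-12,-12],[-1.9,0.8,1.3]],[[1.5,-5.5,-5.6],[-0.9,0.4,0.7]],[[0,0,0],[0,0,0]],[[0,0,0],[0,0,0]]]}}

```text
time_s: 27.25
tool_pos: [0.5301, 0.032, 0.1783]
tool_rot: [-45.0, 84.0, 180.0]
force: [0.4, 0.9, -2.1]
grip_width: 0.0068
```

Run:
```python
from s9 import *
o=env.get_obs(); print(np.round(o["qpos"]),o["force"],o["grip_width"])
a=env.read_camera("scene");b=env.read_camera("top")
cv2.imwrite("pics/d1.png",a[:,:,::-1]);cv2.imwrite("pics/d1t.png",b[:,:,::-1])
L,Rr=heldrack(o); L.update({"h"+k:v for k,v in hookpts(rl(0,-1,28),12,-5.5).items()})
cv2.imwrite("pics/d1z.png",np.hstack([overlay(a,"scene",L,250,210,80,110,5),overlay(b,"top",L,290,130,80,110,5)]))
go([(-35,-1,-102,-8,16,12),(7,-1,-103,-8,16,7)])
```

```text
[-48.  24.  -3. 132.  83.  90.  28.] [ 0.40539289  0.85508353 -2.0657248 ] 0.0068179506862660975
peak rail mm [-60.1  -1.4 -97.6] rpy [  0.  -16.   -0.1]
[[1.0, 5.9, -10.3], [-2.01, -0.18, 0.14]]
[[1.0, 6.3, -10.2], [-2.02, -0.17, 0.15]]
--
[[-0.5, 3.6, -4.8], [0.0, -0.0, -0.0]]
[[-0.5, 3.6, -4.8], [0.0, -0.0, -0.0]]
[[-0.5, 3.6, -4.8], [0.0, -0.0, -0.0]]
[[-0.5, 3.6, -4.8], [0.0, -0.0, -0.0]]
[[-0.4, 3.6, -4.7], [0.0, -0.0, -0.0]]
[[-0.5, 3.6, -4.8], [0.0, -0.0, -0.0]]
[[-0.4, 3.6, -4.7], [0.0, -0.0, -0.0]]
--
[-47  24  -2 133  89  87  25] 0.0 minz 0.084 minx 0.397 clr 30
[-47  24  -1 133  92  85  25] 0.0 minz 0.082 minx 0.406 clr 23
-
[-46  24  -1 132  92  85  25] 0.0 minz 0.082 minx 0.412 clr 18
[-46  24  -1 132  93  85  25] 0.0 minz 0.082 minx 0.418 clr 13
[-46  25  -1 131  93  84  26] 0.0 minz 0.082 minx 0.424 clr 10
[-46  25  -1 130  93  84  26] 0.0 minz 0.082 minx 0.429 clr 9
[-45  26   0 130  94  84  26] 0.0 minz 0.081 minx 0.435 clr 8
[-45  26   0 129  94  84  27] 0.0 minz 0.081 minx 0.441 clr 8
[-45  26   0 128  94  83  27] 0.0 minz 0.081 minx 0.447 clr 7
-
```

View pics/d1z.png

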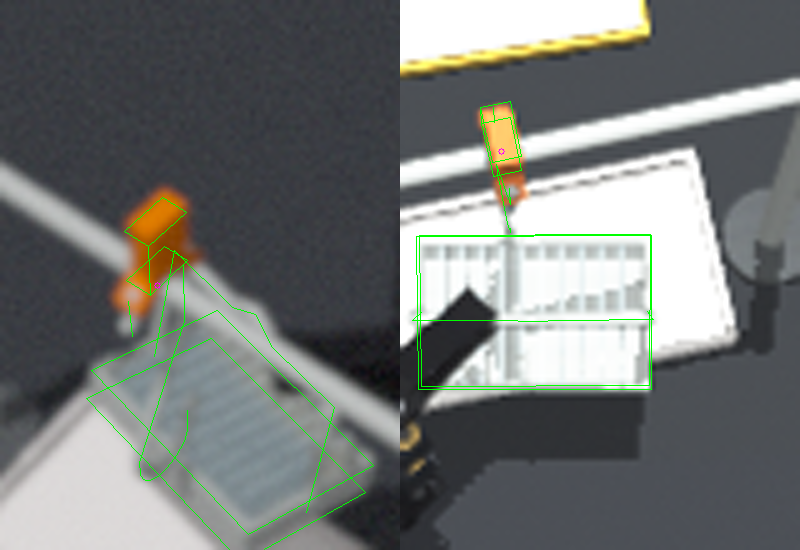

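Emit:
{"fn": "carry_out", "kwargs": {"targets": [[[0.5,3,-5],[-1,-0.1,0.1]],[[1,6,-10],[-2,-0.2,0.1]],[[0.5,3.5,-5],[-1,-0.1,0.1]],[[-0.5,4,-5],[0,0,0]],[[-0.5,3.5,-4.5],[0,0,0]],[[0,0,0],[0,0,0]],[[0,0,0],[0,0,0]]]}}

```text
time_s: 28.05
tool_pos: [0.5646, 0.0409, 0.1735]
tool_rot: [-44.7, 84.0, -175.7]
force: [-0.2, -0.4, -2.8]
grip_width: 0.0063
```

```bash
cat > s10.py <<'E'
from s9 import *
import sys
n=sys.argv[1]; pit=float(sys.argv[2]); wps=eval(sys.argv[3])
o=env.get_obs(); print(np.round(o["qpos"]),o["force"],o["grip_width"])
a=env.read_camera("scene");b=env.read_camera("top")
cv2.imwrite("pics/%s.png"%n,a[:,:,::-1])
L,Rr=heldrack(o); L.update({"h"+k:v for k,v in hookpts(rl(0,-1,28),12,pit).items()}); L.pop("c")
z0=overlay(a,"scene",{},255,225,66,90,6)
cv2.imwrite("pics/%sz.png"%n,np.hstack([overlay(a,"scene",L,255,225,66,90,6),z0]))
if wps: go(wps)
E
python3 s10.py d2 -5.5 "[(7,-1,-102,-8,16,7)]"
```

```text
[-47.  25.  -2. 131.  89.  86.  28.] [-0.18474696 -0.36653022 -2.76036365] 0.006288841855927093
peak rail mm [ -23.    -0.6 -102.7] rpy [ -0.  -15.9   4.1]
[[-0.8, 3.7, -4.7], [0.02, 0.02, 0.0]]
[[-0.8, 3.6, -4.7], [0.01, 0.01, 0.0]]
[[-0.7, 3.7, -4.7], [0.02, 0.02, 0.0]]
[[-0.8, 3.6, -4.7], [0.01, 0.01, 0.0]]
[[-0.7, 3.6, -4.8], [0.02, 0.02, 0.01]]
--
[-46  25  -1 131  93  84  26] 0.0 minz 0.082 minx 0.423 clr 10
[-46  25  -1 130  93  84  26] 0.0 minz 0.082 minx 0.429 clr 9
[-45  26   0 130  94  84  26] 0.0 minz 0.082 minx 0.435 clr 8
[-45  26   0 129  94  84  27] 0.0 minz 0.082 minx 0.441 clr 7
[-45  26   0 128  94  83  27] 0.0 minz 0.082 minx 0.447 clr 6
-
```

View pics/d2z.png

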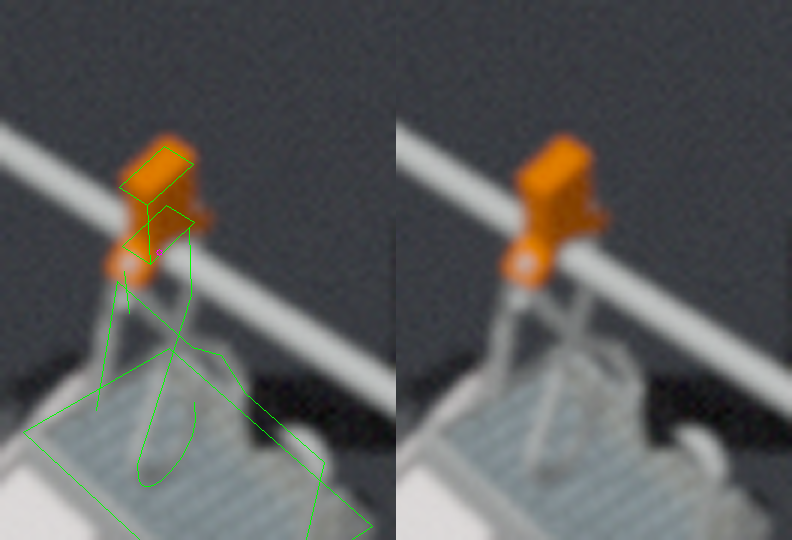

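Emit:
{"fn": "carry_out", "kwargs": {"targets": [[[-0.8,3.6,-4.7],[0,0,0]],[[-0.8,3.6,-4.7],[0,0,0]],[[-0.8,3.6,-4.7],[0,0,0]],[[-0.8,3.6,-4.7],[0,0,0]],[[-0.7,3.6,-4.7],[0,0,0]],[[0,0,0],[0,0,0]],[[0,0,0],[0,0,0]]]}}

```text
time_s: 28.85
tool_pos: [0.5938, 0.0467, 0.1742]
tool_rot: [-44.6, 83.9, -175.5]
force: [-0.1, 0.4, -1.9]
grip_width: 0.0062
```

```bash
python3 s10.py d3 -5.5 "[(10,-1,-116,-8,14,6),(13,-1,-132,-8,2,6)]"
```

```text
[-46.  27.  -0. 128.  91.  85.  29.] [-0.05468383  0.41927866 -1.90175671] 0.006172629682528756
peak rail mm [   6.7   -0.9 -102. ] rpy [ -0.1 -15.9   4.1]
[[4.6, 1.0, -1.1], [0.03, -0.44, -0.47]]
[[4.6, 1.0, -1.2], [0.02, -0.44, -0.47]]
[[4.7, 1.0, -1.2], [0.03, -0.44, -0.47]]
--
[[5.8, 0.7, -0.9], [-0.0, -2.83, -2.83]]
[[5.7, 0.9, -1.1], [-0.0, -2.83, -2.83]]
[[5.5, 1.2, -1.4], [-0.0, -2.82, -2.82]]
--
[-45  27   0 128  94  83  27] 0.0 minz 0.078 minx 0.447 clr 10
[-45  27   0 128  94  82  28] 0.0 minz 0.073 minx 0.447 clr 14
[-45  27   0 128  94  82  28] 0.0 minz 0.069 minx 0.447 clr 18
-
[-44  26  -1 127  92  80  33] 0.0 minz 0.066 minx 0.442 clr 19
[-43  25  -1 127  91  77  37] 0.0 minz 0.063 minx 0.438 clr 20
[-42  24  -1 126  89  75  42] 0.0 minz 0.061 minx 0.435 clr 20
-
```

View pics/d3z.png

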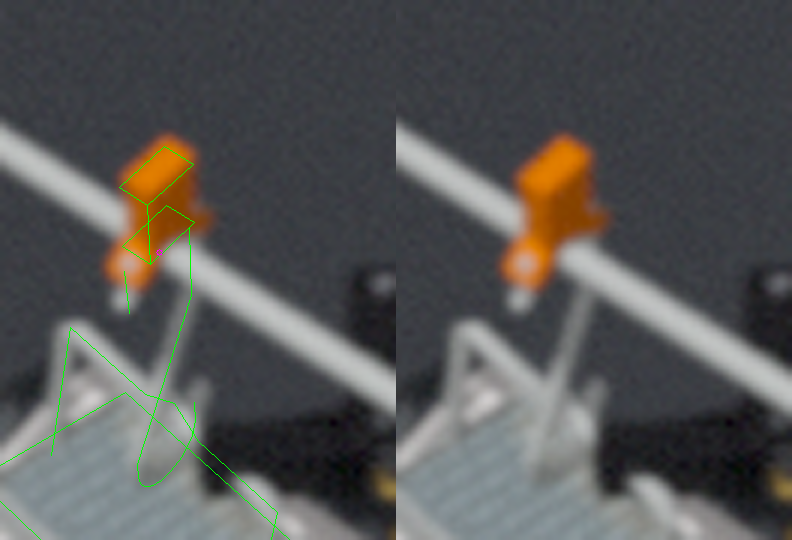

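Emit:
{"fn": "carry_out", "kwargs": {"targets": [[[3,0.7,-0.7],[0,-0.3,-0.3]],[[4.5,1,-1.1],[0,-0.4,-0.4]],[[4.5,1,-1.2],[0,-0.5,-0.5]],[[4,0.8,-1],[0,-1,-1]],[[4.5,0.7,-0.9],[0,-2.2,-2.2]],[[4.5,0.8,-1],[0,-2.4,-2.4]],[[0,0,0],[0,0,0]],[[0,0,0],[0,0,0]]]}}

```text
time_s: 29.75
tool_pos: [0.5978, 0.0476, 0.1487]
tool_rot: [-44.9, 74.4, -175.9]
force: [0.3, -0.4, -2.8]
grip_width: 0.0063
```

```bash
python3 s10.py d4 -5.5 "[(13,-1,-136,-8,0,5)]"
```

```text
[-44.  25.  -1. 127.  88.  79.  39.] [ 0.2709234  -0.37859478 -2.84254212] 0.0063454121525027525
peak rail mm [  12.5   -1.1 -126.4] rpy [-0.1 -6.3  4.1]
[[3.4, 0.4, -0.5], [0.02, -1.48, -1.51]]
[[3.4, 0.5, -0.6], [0.02, -1.47, -1.52]]
[[3.3, 0.7, -0.8], [0.02, -1.48, -1.51]]
--
[-43  24  -1 127  90  76  40] 0.0 minz 0.061 minx 0.437 clr 20
[-42  24  -1 126  89  75  42] 0.0 minz 0.060 minx 0.435 clr 21
[-42  24  -2 126  88  74  45] 0.0 minz 0.058 minx 0.433 clr 21
-
```

View pics/d4z.png

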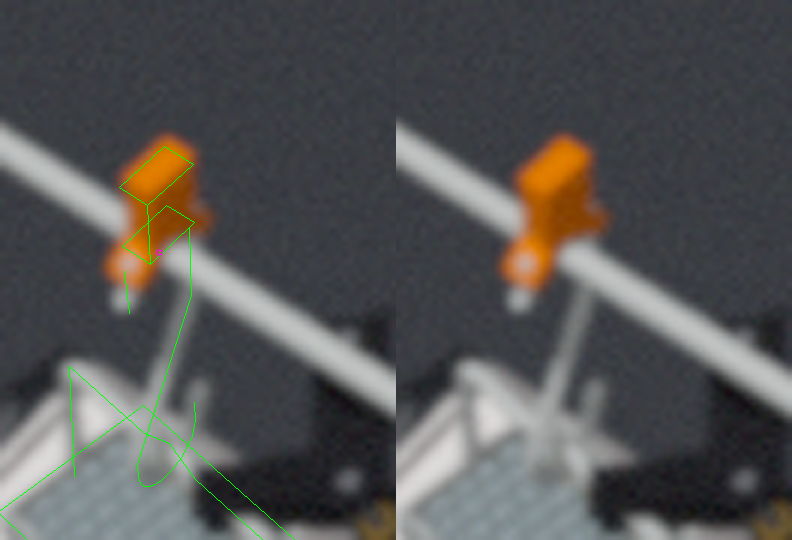

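Emit:
{"fn": "carry_out", "kwargs": {"targets": [[[2,0.2,-0.3],[0,-0.9,-0.9]],[[3.4,0.5,-0.6],[0,-1.4,-1.4]],[[3.3,0.6,-0.7],[0,-1.3,-1.3]],[[1.5,0.4,-0.4],[0,-0.8,-0.8]],[[0,0,0],[0,0,0]],[[0,0,0],[0,0,0]]]}}

```text
time_s: 30.45
tool_pos: [0.5973, 0.0478, 0.1386]
tool_rot: [-44.8, 68.2, -175.7]
force: [0.0, 0.8, 1.5]
grip_width: 0.0062
```

```bash
python3 s10.py d5 -5.5 "[(2,-1,-137,-8,0,3)]"
```

```text
[-42.  24.  -2. 126.  85.  76.  47.] [0.02603378 0.75095058 1.45184493] 0.00621813253777037
peak rail mm [  13.4   -1.1 -135.4] rpy [-0.1 -0.2  4.1]
[[1.4, -1.5, 2.0], [0.01, -0.01, -0.05]]
[[1.4, -1.5, 2.0], [0.01, -0.01, -0.05]]
[[1.4, -1.5, 2.0], [0.01, -0.01, -0.05]]
[[1.4, -1.4, 2.1], [0.01, -0.01, -0.05]]
--
[-42  23  -2 126  88  74  45] 0.0 minz 0.058 minx 0.431 clr 22
[-42  23  -2 127  87  75  44] 0.0 minz 0.058 minx 0.428 clr 23
[-42  23  -2 127  87  75  44] 0.0 minz 0.058 minx 0.425 clr 24
[-42  23  -2 127  87  75  44] 0.0 minz 0.058 minx 0.422 clr 25
-
```

View pics/d5z.png

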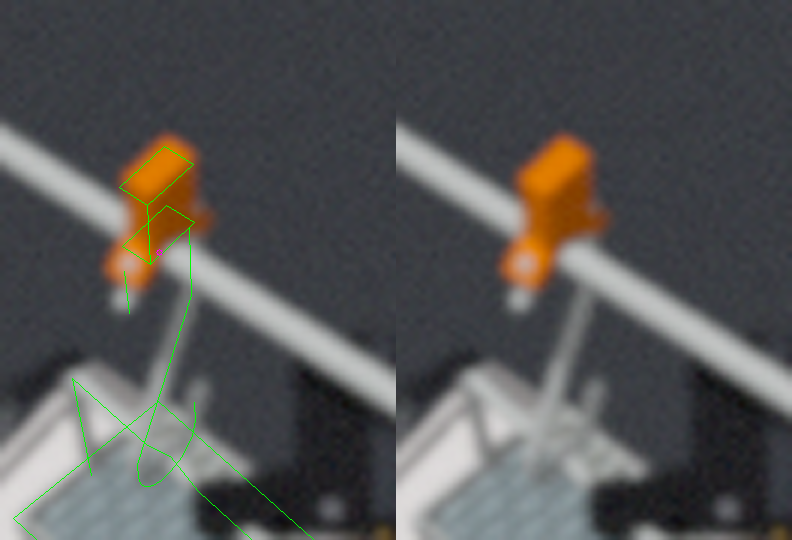

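Emit:
{"fn": "carry_out", "kwargs": {"targets": [[[1.2,-1.4,2],[0,0,0]],[[1.2,-1.4,2],[0,0,0]],[[1.2,-1.4,2],[0,0,0]],[[1.2,-1.4,2],[0,0,0]],[[0,0,0],[0,0,0]],[[0,0,0],[0,0,0]]]}}

```text
time_s: 31.15
tool_pos: [0.5868, 0.0456, 0.1377]
tool_rot: [-44.8, 68.2, -175.7]
force: [0.1, 0.2, 5.4]
grip_width: 0.0066
```

```bash
python3 s10.py d6 -1 "[(2.5,-1,-138,-8,0,3)]"
```

```text
[-43.  23.  -2. 128.  85.  77.  46.] [0.09038271 0.24933356 5.38091361] 0.0065579412595477135
peak rail mm [   2.7   -1.2 -136.3] rpy [-0.1 -0.2  4.1]
[[1.7, 0.2, -0.4], [0.05, -0.06, -0.18]]
--
[-42  23  -2 127  87  75  44] 0.0 minz 0.056 minx 0.423 clr 26
-
```

View pics/d6z.png

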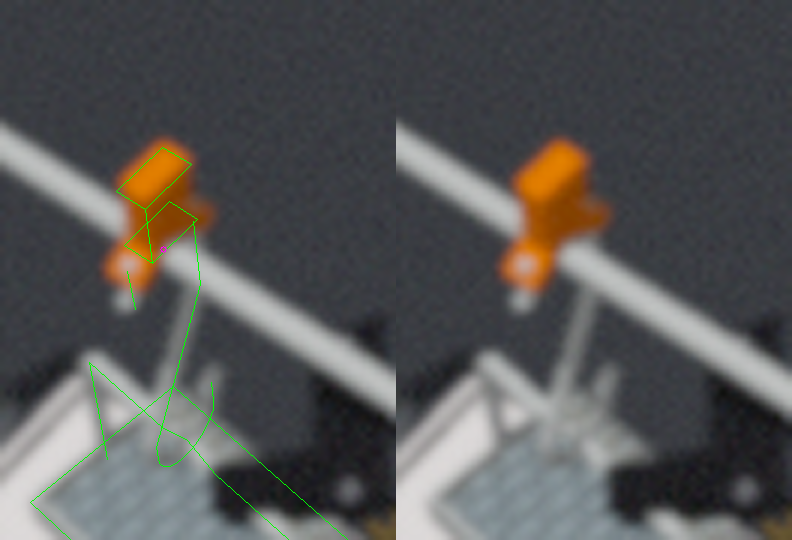

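Emit:
{"fn": "carry_out", "kwargs": {"targets": [[[-1,-0.3,0.3],[0,0,0]],[[0,0,0],[0,0,0]],[[0,0,0],[0,0,0]]]}}

```text
time_s: 31.55
tool_pos: [0.5865, 0.0455, 0.1379]
tool_rot: [-44.9, 68.1, -175.9]
force: [0.4, 0.4, 2.5]
grip_width: 0.0064
```

Emit:
{"fn": "carry_out", "kwargs": {"targets": [[[0,0,0],[0,0,0]],[[0,0,0],[0,0,0]],[[0,0,0],[0,0,0]],[[0,0,0],[0,0,0]],[[0,0,0],[0,0,0]],[[0,0,0],[0,0,0]],[[0,0,0],[0,0,0]]], "jaw": 0.35}}

```text
time_s: 32.25
tool_pos: [0.5865, 0.0455, 0.1381]
tool_rot: [-44.9, 68.1, -175.8]
force: [0.7, 0.1, 0.2]
grip_width: 0.0303
```

```bash
python3 s10.py e1 -1 "[]"
```

```text
[-43.  23.  -2. 128.  85.  76.  47.] [0.7144497  0.07106923 0.16165179] 0.030342500648457633
```

View pics/e1z.png

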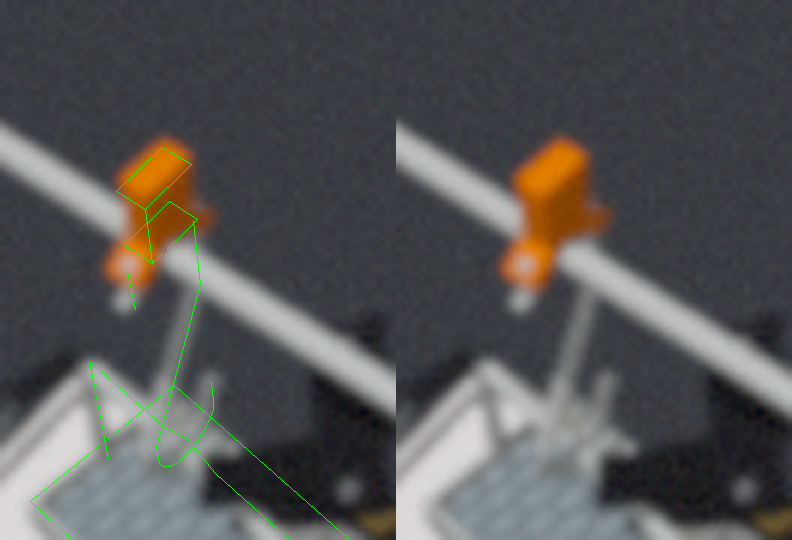

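Emit:
{"fn": "carry_out", "kwargs": {"targets": [[[0,-4,0],[0,0,0]],[[0,-8,0],[0,0,0]],[[0,-12,0],[0,0,0]],[[0,-15,0],[0,0,0]],[[0,-20,0],[0,0,0]],[[0,-20,0],[0,0,0]],[[0,-20,0],[0,0,0]],[[0,-20,0],[0,0,0]],[[0,-10,0],[0,0,0]],[[0,0,0],[0,0,0]]]}}

```text
time_s: 33.35
tool_pos: [0.495, 0.1327, 0.1724]
tool_rot: [-45.1, 68.1, -175.8]
force: [-0.0, 0.3, 0.2]
grip_width: 0.0307
```

Run:
```python
from s9 import *
o=env.get_obs(); print(np.round(o["qpos"]),o["tool_pos"],o["force"])
a=env.read_camera("scene");b=env.read_camera("top")
cv2.imwrite("pics/e2.png",a[:,:,::-1])
H=hookpts(rl(0,-1,28),12,-2)
f=lambda c,im,x,y:overlay(im,c,{},x,y,100,110,4)
cv2.imwrite("pics/e2z.png",np.hstack([f("scene",a,235,225),f("top",b,270,130)]))
```

```text
[-52.  19. -10. 126.  72.  88.  49.] [0.49504339 0.13265625 0.17242224] [-0.01475472  0.32913996  0.24012815]
```

View pics/e2z.png

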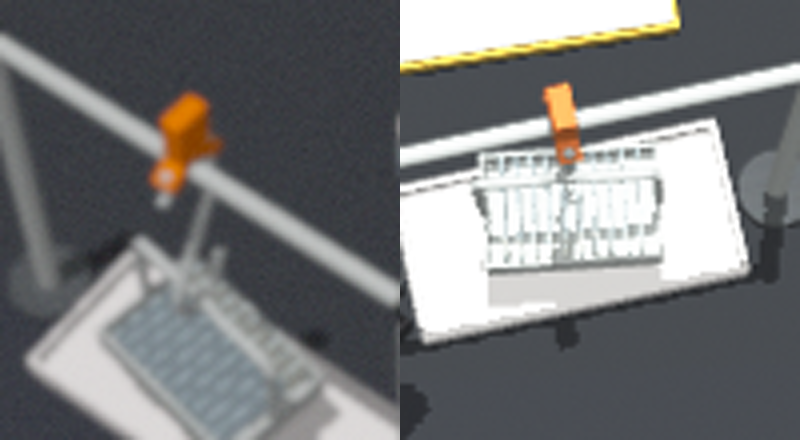

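View pics/e2.png

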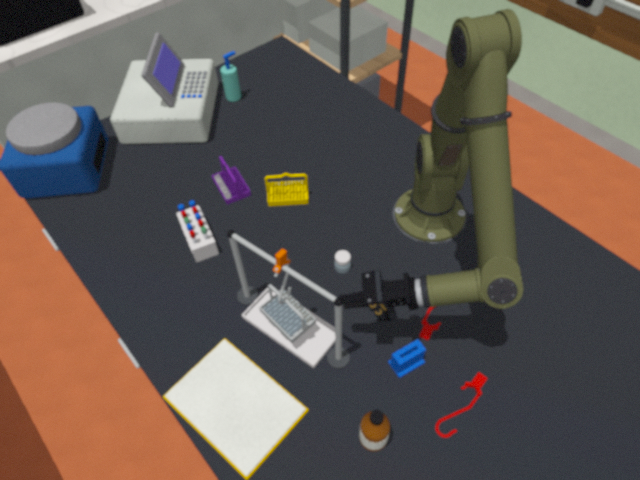

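Emit:
{"fn": "carry_out", "kwargs": {"targets": [[[0,-10,0],[0,0,0]],[[0,-20,0],[0,0,0]],[[0,-20,0],[0,0,0]],[[0,-10,0],[0,0,0]],[[0,0,0],[0,0,0]],[[0,0,0],[0,0,0]],[[0,0,0],[0,0,0]],[[0,0,0],[0,0,0]],[[0,0,0],[0,0,0]],[[0,0,0],[0,0,0]],[[0,0,0],[0,0,0]],[[0,0,0],[0,0,0]]]}}

```text
time_s: 34.65
tool_pos: [0.4533, 0.1699, 0.1879]
tool_rot: [-44.9, 68.1, -175.8]
force: [-1.1, 0.9, -0.0]
grip_width: 0.0306
```

Run:
```python
from s9 import *
o=env.get_obs(); print(o["time_s"],o["tool_pos"],o["force"])
G=lambda im:cv2.cvtColor(im[220:330,240:345],cv2.COLOR_RGB2GRAY).astype(float)
ims=[env.read_camera("scene") for _ in range(12)]
tops=[env.read_camera("top") for _ in range(2)]
for i in range(1,12):
    s,_=cv2.phaseCorrelate(G(ims[0])[60:,:],G(ims[i])[60:,:]); print(i,np.round(s,2),round(np.abs(cv2.GaussianBlur(G(ims[0])-G(ims[i]),(0,0),1.5)).max(),1))
a=ims[-1];b=tops[-1]
# overlay fit guess
Rr=Rt([0,0,4]); pk=rl(2.5,-1,-137); L=rackL(pk+Rr@[0,.032,-.009],Rr); L.update({"h"+k:v for k,v in hookpts(rl(0,-1,28),12,-2).items()})
cv2.imwrite("pics/e3z.png",np.hstack([overlay(a,"scene",L,235,225,100,110,4),overlay(b,"top",L,270,130,100,110,4)]))
```

```text
34.65 [0.45334123 0.16993433 0.18788657] [-1.14225364  0.86254827 -0.03597809]
1 [ 0.01 -0.04] 3.9
2 [0.11 0.01] 5.5
3 [ 0.06 -0.  ] 9.5
4 [0.19 0.01] 13.3
5 [ 0.21 -0.02] 14.8
6 [ 0.22 -0.08] 15.2
7 [ 0.17 -0.09] 15.9
8 [ 0.21 -0.06] 15.4
9 [ 0.21 -0.02] 16.0
10 [0.18 0.05] 13.4
11 [0.11 0.03] 11.0
```

View pics/e3z.png

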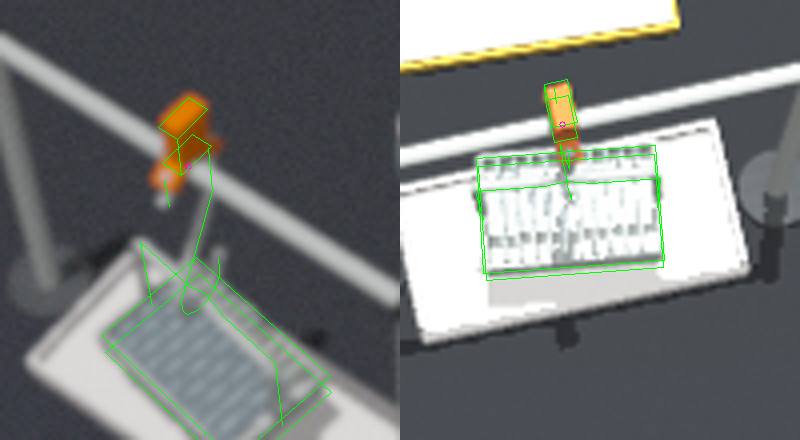

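Emit:
{"fn": "carry_out", "kwargs": {"targets": [[[0,0,0],[0,0,0]],[[0,0,0],[0,0,0]],[[0,0,0],[0,0,0]],[[0,0,0],[0,0,0]],[[0,0,0],[0,0,0]],[[0,0,0],[0,0,0]],[[0,0,0],[0,0,0]],[[0,0,0],[0,0,0]],[[0,0,0],[0,0,0]],[[0,0,0],[0,0,0]],[[0,0,0],[0,0,0]],[[0,0,0],[0,0,0]]]}}

```text
time_s: 36.55
tool_pos: [0.4533, 0.17, 0.1879]
tool_rot: [-44.9, 68.1, -175.8]
force: [-0.5, 0.3, -0.0]
grip_width: 0.0305
```

Emit:
{"fn": "carry_out", "kwargs": {"targets": [[[0,0,0],[0,0,0]],[[0,0,0],[0,0,0]],[[0,0,0],[0,0,0]],[[0,0,0],[0,0,0]],[[0,0,0],[0,0,0]],[[0,0,0],[0,0,0]],[[0,0,0],[0,0,0]],[[0,0,0],[0,0,0]],[[0,0,0],[0,0,0]],[[0,0,0],[0,0,0]],[[0,0,0],[0,0,0]],[[0,0,0],[0,0,0]]]}}

```text
time_s: 37.75
tool_pos: [0.4533, 0.17, 0.1879]
tool_rot: [-44.9, 68.1, -175.8]
force: [0.1, -0.6, -0.1]
grip_width: 0.0303
```

Run:
```python
from h import *
G=lambda im:cv2.cvtColor(im[280:330,240:345],cv2.COLOR_RGB2GRAY).astype(float)
ims=[env.read_camera("scene") for _ in range(10)]
for i in range(1,10): print(np.round(cv2.phaseCorrelate(G(ims[0]),G(ims[i]))[0],2),end=" ")
o=env.get_obs(); print(o["time_s"],o["force"])
cv2.imwrite("pics/f.png",ims[-1][:,:,::-1])
```

```text
[-0.04 -0.03] [-0.02 -0.03] [ 0.05 -0.04] [-0.04 -0.03] [0.12 0.02] [ 0.04 -0.05] [ 0.15 -0.05] [ 0.06 -0.  ] [ 0.04 -0.02] 38.25 [-0.80421717  0.04085111  0.01117943]
```

View pics/f.png

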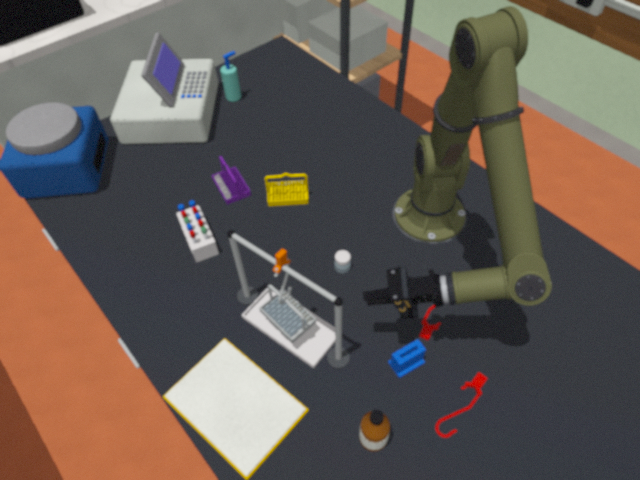

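The rack hangs still on the hook at about (288, 318), the gripper is clear, and the bottle, tube rack and jar have not moved.

```bash
python3 -c "
from cell import env
print(env.sign_off())"
```

```text
the job is handed in; nothing more can be done
None
```

The S-hook hangs by its orange head over the drain rail, and the steel slide rack hangs by its bail in the hook's lower curl. I handed the job in at about 38 s; no verdict was reported.

- **How it went:** I lifted the hook out of its holder and released it on the rail. I then set the rack down again a little nearer and turned, because the arm could not reach the tilted grip from where it stood. I gripped its bail bar at 22° below horizontal rather than the suggested 45°, so that the gripper body stayed clear of the rail. I led the bail over the curl's tip, lowered it, let go and backed off.
- **Hang and level:** In the last pictures the bail sits in the curl, and the rack matches a level model over the drip tray, turned about 8° from the rail by design. The tilt match was judged by eye only.
- **Stillness:** About 1.5 s after release it still swung by around 0.2 px. By hand-in the shift was about 0.15 px (under half a millimetre), about the noise level.
- **Clearances:** The gripper is clear of everything, and the force reading is within its usual noise, under 1 N. The bottle, tube rack, jar and look-alikes appear where they started.
- **Disagreements:** The hook sat about 5° tilted in the grip and hung 5° off vertical before it was loaded, so I allowed for that. Grip width on the 8 mm bail read about 6.5 mm, but the grip held. No check failed at the end.

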